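# Set a two-layer sesame brittle to press

## Task

Set the two-layer sesame brittle to press on the dark wooden press stand with the red end stops. Between the stops, build the stack one piece at a time from the bottom up: the bare metal plate, the black sesame slab, the pale sesame slab, the pressing board with its blue cleats upward, and last the iron weight standing on the board between the cleats; keep it all centred on the stand, with the long sides in line with the stand's. Set the brittle slabs down rather than letting them fall, and leave the green slab, the jar and the cutting guide block where they are.

Things in the scene. Friction and masses are not known exactly. Their poses are not given: they have to be found in the camera images.
- press_stand: Press stand, fixed to the table: dark wooden base board 140 (x) x 84 (y) x 12 (z) mm with an upright red end stop across each short end. The stops are 10 mm thick (x), 60 mm wide (y) and rise 26 mm above the board (38 mm above the table); 120 mm clear between them. The long sides are open, for the fingers. Origin: centre of its underside, on the table; x along its length from stop to stop, y across, z up. The stack is built on its centre, 12 mm above the table.
- base_plate: Bare aluminium-coloured metal plate, 100 (x) x 56 (y) x 10 (z) mm, about 400 g. Loose, lying flat. Origin: centre of its underside; x along its length, y across, z up.
- black_slab: Black sesame brittle slab, near-black with pale specks, rigid, 94 (x) x 54 (y) x 18 (z) mm, about 100 g. Loose, lying flat. Origin: centre of its underside; x along its length, y across, z up.
- pale_slab: Pale sesame brittle slab, cream with dark specks, rigid, 94 (x) x 54 (y) x 18 (z) mm, about 100 g. Loose, lying flat. Origin: centre of its underside; x along its length, y across, z up.
- press_board: Pressing board: brown wooden board 100 (x) x 54 (y) x 16 (z) mm, about 90 g, with a blue cleat across its top at each end. Each cleat is 12 mm wide (x), runs the full 54 mm of y and rises 8 mm above the board; 76 mm clear between them. Loose, lying flat, cleats up. Origin: centre of its underside; x along its length, y across, z up.
- iron_weight: Dark iron weight: upright cylinder 48 mm in diameter and 36 mm high with a knob on top 20 mm in diameter and 12 mm high (48 mm in all), about 550 g. Loose. Origin: centre of its underside, z up.
- green_slab: Bystander: green brittle slab with pale specks, same shape as the others, 94 (x) x 54 (y) x 18 (z) mm, about 100 g. Loose, lying flat. Origin: centre of its underside; x along its length, y across, z up. To be left alone.
- sesame_jar: Bystander: closed amber glass jar with a white cap, 60 mm in diameter, 65 mm high. Loose, upright. Origin: centre of its underside. To be left alone.
- guide_block: Bystander: two-tone (light and dark) wooden cutting guide block, 112 (x) x 42 (y) x 32 (z) mm. Loose. Origin: centre of its underside; x along its length. To be left alone.

How it is judged (in metres and radians):
On the way, in this order (a step that is already met when the one before it is completed fails the run):
1. the metal plate lies flat on the stand, between the stops, released (horizontal distance between base_plate and press_stand below 0.012 m and z of base_plate in the frame of press_stand between 0.008 and 0.016 m and angle between base_plate's own z axis and vertical below 0.08 rad and angle between the x axis of base_plate and the x axis of press_stand, either way round below 0.2 rad and contact force between the fingers and base_plate below 0.05 N and linear speed of base_plate below 0.02 m/s), for 0.2 s.
2. the black slab lies squarely on the plate, released (horizontal distance between black_slab and press_stand below 0.012 m and z of black_slab in the frame of press_stand between 0.018 and 0.026 m and angle between black_slab's own z axis and vertical below 0.08 rad and angle between the x axis of black_slab and the x axis of press_stand, either way round below 0.2 rad and contact force between the fingers and black_slab below 0.05 N and linear speed of black_slab below 0.02 m/s), for 0.2 s.
3. the pale slab lies squarely on the black one, released (horizontal distance between pale_slab and press_stand below 0.012 m and z of pale_slab in the frame of press_stand between 0.036 and 0.044 m and angle between pale_slab's own z axis and vertical below 0.08 rad and angle between the x axis of pale_slab and the x axis of press_stand, either way round below 0.2 rad and contact force between the fingers and pale_slab below 0.05 N and linear speed of pale_slab below 0.02 m/s), for 0.2 s.
4. the pressing board lies on the pale slab, cleats up, released (horizontal distance between press_board and press_stand below 0.012 m and z of press_board in the frame of press_stand between 0.054 and 0.062 m and angle between press_board's own z axis and vertical below 0.08 rad and angle between the x axis of press_board and the x axis of press_stand, either way round below 0.2 rad and contact force between the fingers and press_board below 0.05 N and linear speed of press_board below 0.02 m/s), for 0.2 s.
5. the weight stands on the board between its cleats, released (horizontal distance between iron_weight and press_stand below 0.015 m and z of iron_weight in the frame of press_stand between 0.07 and 0.078 m and angle between iron_weight's own z axis and vertical below 0.08 rad and contact force between the fingers and iron_weight below 0.05 N and linear speed of iron_weight below 0.02 m/s), for 0.2 s.
At the end, for the whole second after the job is handed in: Bottom up on the stand: plate, black slab, pale slab, board (cleats up), weight. Flat pieces within 12 mm of the stand's centre and 0.2 rad of its length, weight within 15 mm; each within 4 mm of its proper height, level within 0.08 rad, released, at rest (all of step 1 and all of step 2 and all of step 3 and all of step 4 and all of step 5); the robot touches nothing.
It fails at once if the black slab is dropped (falls out of the fingers faster than 0.6 m/s) (linear speed of black_slab above 0.6 m/s and contact force between the fingers and black_slab below 0.02 N).
It fails at once if the pale slab is dropped (falls out of the fingers faster than 0.6 m/s) (linear speed of pale_slab above 0.6 m/s and contact force between the fingers and pale_slab below 0.02 N).
It fails at once if the green slab is moved by more than 30 mm (distance of green_slab from where it was at the start of the episode above 0.03 m).
It fails at once if the sesame jar is moved by more than 30 mm (distance of sesame_jar from where it was at the start of the episode above 0.03 m).
It fails at once if the guide block is moved by more than 30 mm (distance of guide_block from where it was at the start of the episode above 0.03 m).
It also fails if it takes over 125 s, if anything falls off the work surface, if the arm or the gripper's body presses on something with over 40 N, if the wrist force passes 120 N, or if a joint passes its speed limit or range.

## Robot

A 6-joint arm with a two-finger parallel gripper is mounted at the origin on the work surface. World frame = base frame: x ahead of the robot, y to its left, z up, the work surface at z = 0. Lengths are in mm, angles in rad, forces in N, time in s.
With the tool pointing down it reaches from about 350 to 950 mm from the base axis. Payload 17.4 kg.
Tool frame: the origin (TCP) lies midway between the tips of the shut fingers; the grasp point (between the pads) lies 19 mm behind it (arm.grasp_offset is the distance from the TCP to the grasp point, in mm); y points along the fingers, z is the direction in which the jaws open and shut, and the axes are right-handed (so a half turn about y gives the same grasp; the last joint's range is limited). The gripper opens to 93 mm and grips with 3 to 60 N. Pads are 15 mm wide; open, the fingers measure 128 mm over their backs; the gripper's body (75 mm by 188 mm) begins 65 mm behind the grasp point.
Start: joints at [-1.321, 0.116, 1.442, -0, 1.584, -0.038], TCP at [191.585, -647.246, 218.646] pointing down, gripper open.
Joint ranges: [-2.83, 2.83], [-0.83, 2.19], [0.07, 2.5], [-1.14, 4.28], [0.01, 3], [-2.97, 2.97]. Speed limits (rad/s): [1.89, 1.89, 2.22, 3.14, 3.14, 3.14].

## Interface

Orientations are given as a unit quaternion [x, y, z, w].
In Python, from bench import arm gives the robot as it stands.
- The arm moves only by the tool play_rows, never from a script. Its argument "commands" is a list of rows, each a list of 7 numbers: the turn, a rotation vector about the tool's x, y, z each as a share of 0.1 rad, from -1 to 1, then the shift along the tool's x, y, z each as a share of 0.75 m, from -1 to 1, then the finger opening in mm, from 0 to 93. In form: [[ax, ay, az, x, y, z, claw], ...]. A call has 1 to 12 rows; each row shifts and turns the commanded pose from where the row before left it, along the tool's axes as they then stand; what a row does not reach is not made up. A row lasts 1/12 s, in which the tool goes at most 41.7 mm and 7.16 degrees, less where a joint would pass 70% of its speed; a pose out of reach is approached as far as the arm can. A call with a number of a shift or a turn outside -1 to 1 is refused whole. A call with a gripper value outside its range is refused whole. The fingers move at their own pace and stop on an object; "newtons" is the grip in N (left out, the last holds). Time passes only in rows, so rows that do not move let the fingers close. It gives the time, the measured TCP pose, the force and the opening at its end, in the units of the state.
- arm.get_state(): the state, without advancing time (a new reading comes with each control period).
- arm.camera(name): name is "side" or "top" or "wrist"; returns a dict with "pixels" (480x640x3 uint8, blue, green, red), "fx", "fy", "cx", "cy" (pixels), "extrinsics" (4x4, takes a point from camera to world coordinates); the wrist camera has in their place "tool_from_camera" (4x4, takes a point from camera to tool coordinates, whose origin is the TCP and whose axes are the tool frame's). Camera axes: x right, y down, z forward; pixel columns grow to the right and rows downward; lengths in mm; the calibration is good to about 2 mm. A picture is of the moment at which its call begins: read the wrist's pose just before it. There is no depth.
- arm.finish_job(): hands the job in, once; it reports no verdict.
Trained networks look in a picture, given as the dict that the camera call returned (one of the last four; its "shot" number tells which), for a name from the list of things; names that differ only in an ending like _2 or _b are one class to them, and where a whole thing is asked for, a point or a joint stands for the part that bears it (a point fixed in the world has none). Each returns a list of dicts, best first, with "conf" (0 to 1); they miss things now and then, are a little off and sometimes report something else, mostly with a low value. They report only what shows in the picture. A call takes as long as a camera call.
- arm.look_for(query, picture): "box" ([centre column, centre row, width, height] in pixels, round what is visible of it).
The state is a dict: "time": time; "joints": joint angles; "qvel": joint speeds; "effort": joint torques, N m; "position": TCP position; "eef_rot": TCP orientation; "contact_force": force on the tool from outside, world axes, zero at the start; "moment": the same for the moment, N m; "grip_width": finger opening in mm.
Only numpy, scipy, OpenCV 4.12 (cv2) and the standard library are available. Lean on these libraries where they do the work, as an engineer would, in place of code of your own. Each camera call takes 0.05 s, during which the arm holds its last target.

## Working session

There is one attempt and no reset: what is moved stays moved. The work goes in short steps, Python scripts to look and compute and a tool call to move; the robot and the scene stay as the last step left them, time stands still between calls to the robot, and variables do not carry over. Pictures are saved under pics/ and viewed, and the job is handed in when it is done.

Besides the shell and the picture viewer there is one more tool, called after ">>>" in YAML: its name, and indented under it one key for each argument. play_rows: Moves the arm, as the interface text tells. Its arguments: {"type":"object","properties":{"commands":{"type":"array"},"newtons":{"type":"number"}},"required":["commands"]}

```bash
ls; mkdir -p pics
cat > h.py <<'E'
import numpy as np, cv2
from scipy.spatial.transform import Rotation as R
from bench import arm
def shot(name,fn=None):
    p=arm.camera(name)
    if fn: cv2.imwrite('pics/'+fn,p['pixels'])
    return p
def ext(p,st=None):
    if 'extrinsics' in p: return np.array(p['extrinsics'])
    T=np.eye(4);T[:3,:3]=R.from_quat(st['eef_rot']).as_matrix();T[:3,3]=st['position']
    return T@np.array(p['tool_from_camera'])
def ray(p,E,uv,z):
    uv=np.atleast_2d(uv).astype(float)
    d=np.c_[(uv[:,0]-p['cx'])/p['fx'],(uv[:,1]-p['cy'])/p['fy'],np.ones(len(uv))]@E[:3,:3].T
    o=E[:3,3]; return o+d*((z-o[2])/d[:,2])[:,None]
def proj(p,E,X):
    X=np.atleast_2d(X).astype(float); c=(X-E[:3,3])@E[:3,:3]
    return np.c_[c[:,0]/c[:,2]*p['fx']+p['cx'],c[:,1]/c[:,2]*p['fy']+p['cy']]
E
python3 - <<'E'
from h import *
s=arm.get_state(); print(s)
print(R.from_quat(s['eef_rot']).as_matrix().round(3), arm.grasp_offset)
names="press_stand base_plate black_slab pale_slab press_board iron_weight green_slab sesame_jar guide_block".split()
for c in("top","side"):
    p=shot(c,c+'0.png'); print(c,p['fx'],p['cx'],p['cy'],np.array(p['extrinsics']).round(3).tolist())
    for n in names:
        r=arm.look_for(n,p); print(n,[(np.round(x['box']).tolist(),round(x['conf'],2)) for x in r[:3]])
E
```

```text
pics
{'time': 0.0, 'joints': array([-1.32079866e+00,  1.16481608e-01,  1.44227990e+00,  6.84235736e-06,
        1.58399869e+00, -3.78051619e-02]), 'qvel': array([ 4.14099999e-05,  1.60964564e-03,  1.00179584e-03,  7.71300455e-04,
        2.37205872e-04, -2.93536767e-04]), 'effort': array([ 1.18310432e-03, -7.21268606e+01, -6.22618246e+01,  7.79441558e-02,
        2.37357075e-02, -1.13701356e-04]), 'position': array([ 191.53404869, -647.03582011,  217.89904635]), 'eef_rot': array([-0.10144417,  0.70020876, -0.69938731,  0.10136156]), 'contact_force': array([-0.38548557, -0.94102541, -0.29851782]), 'moment': array([-0.00388341, -0.03570236,  0.03320185]), 'grip_width': 93.00926383482583}
[[-0.959 -0.     0.284]
 [-0.284  0.001 -0.959]
 [-0.    -1.    -0.001]] 18.8
top 515.3360853689958 318.56254769815007 234.79412333180443 [[-0.019, -0.987, 0.161, 392.47], [-1.0, 0.02, 0.008, 7.248], [-0.011, -0.161, -0.987, 998.357], [0.0, 0.0, 0.0, 1.0]]
press_stand [([496.0, 271.0, 60.0, 84.0], 0.77)]
base_plate [([194.0, 198.0, 45.0, 55.0], 0.59)]
black_slab [([282.0, 200.0, 48.0, 52.0], 0.93), ([3
[... 242 characters left out ...]
7.0, 278.0, 44.0, 30.0], 0.73)]
guide_block [([333.0, 271.0, 42.0, 63.0], 0.62)]
side 550.2260826442941 313.54766219896607 244.96555993988733 [[-0.921, -0.219, 0.322, 222.336], [-0.39, 0.481, -0.785, 797.803], [0.017, -0.849, -0.529, 558.374], [0.0, 0.0, 0.0, 1.0]]
press_stand [([398.0, 186.0, 75.0, 40.0], 0.67)]
base_plate [([200.0, 321.0, 71.0, 32.0], 0.84)]
black_slab [([255.0, 268.0, 53.0, 36.0], 0.61)]
pale_slab [([320.0, 314.0, 60.0, 49.0], 0.71)]
press_board [([299.0, 220.0, 46.0, 36.0], 0.86)]
iron_weight [([318.0, 184.0, 23.0, 25.0], 0.79)]
green_slab [([376.0, 221.0, 53.0, 27.0], 0.93)]
sesame_jar [([270.0, 368.0, 49.0, 64.0], 0.97)]
guide_block [([353.0, 254.0, 64.0, 31.0], 0.85)]
```

View pics/top0.png

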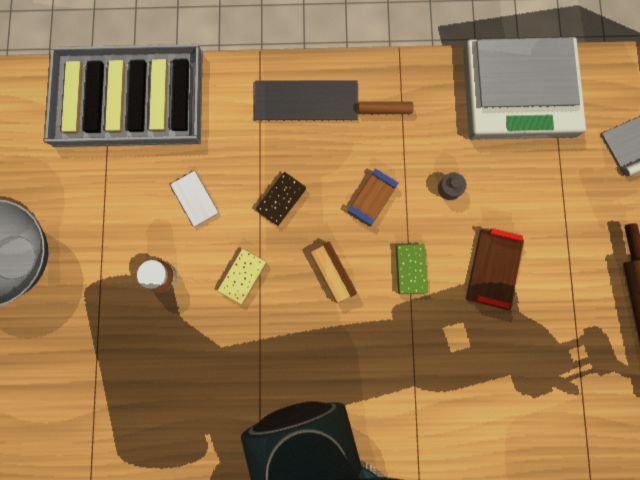

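View pics/side0.png

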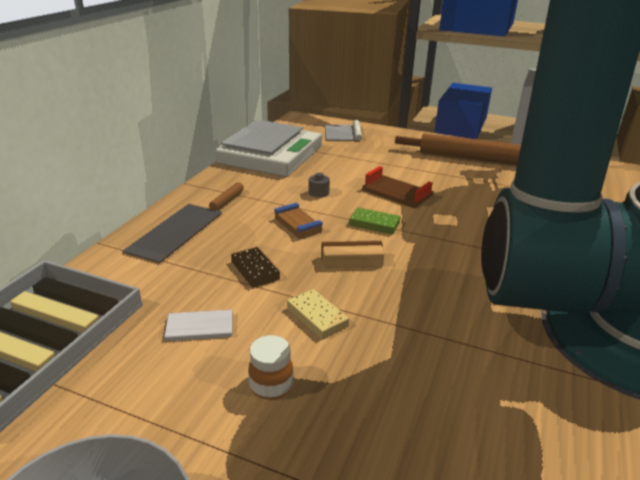

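The boxes match the picture. In the top view: plate (194,198), black (282,200), pale (244,275), board (372,199), weight (452,187), stand (496,271), green (411,270), jar (157,278), block (333,271). Next I'll measure poses.

```bash
cat > meas.py <<'E'
from h import *
from scipy.optimize import minimize
# silhouette fit: box prism projected, soft IoU to a grabcut mask
def hull(p,E,x,y,a,L,W,z0,z1):
    c,s=np.cos(a),np.sin(a); P=[]
    for sx in(-1,1):
        for sy in(-1,1):
            for z in(z0,z1):
                u,v=sx*L/2,sy*W/2; P.append([x+c*u-s*v,y+s*u+c*v,z])
    return cv2.convexHull(proj(p,E,P).astype(np.float32))[:,0]
def fit(p,E,box,dims,zt,z0=0,dbg=None,full=False):
    S=4; img=p['pixels']; bx,by,w,h=box; m=14
    x0,y0=int(max(0,bx-w/2-m)),int(max(0,by-h/2-m)); x1,y1=int(min(640,bx+w/2+m)),int(min(480,by+h/2+m))
    crop=cv2.resize(img[y0:y1,x0:x1],None,fx=S,fy=S,interpolation=cv2.INTER_CUBIC)
    M=np.full(crop.shape[:2],cv2.GC_BGD,np.uint8); k=2
    a,b=int((bx-w/2-k-x0)*S),int((by-h/2-k-y0)*S); c,d=int((bx+w/2+k-x0)*S),int((by+h/2+k-y0)*S)
    M[b:d,a:c]=cv2.GC_PR_BGD
    cx,cy=int((bx-x0)*S),int((by-y0)*S)
    cv2.ellipse(M,(cx,cy),(int(w*S*.4),int(h*S*.4)),0,0,360,cv2.GC_PR_FGD,-1)
    cv2.circle(M,(cx,cy),int(min(w,h)*S*.25),cv2.GC_FGD,-1)
    cv2.grabCut(crop,M,None,np.zeros((1,65)),np.zeros((1,65)),6,cv2.GC_INIT_WITH_MASK)
    F=((M==1)|(M==3)).astype(np.uint8)
    F=cv2.morphologyEx(F,cv2.MORPH_CLOSE,np.ones((9,9),np.uint8)); F=cv2.morphologyEx(F,cv2.MORPH_OPEN,np.ones((9,9),np.uint8))
    X=ray(p,E,[bx,by],zt/2+z0)[0]
    def cost(q):
        H=(hull(p,E,q[0],q[1],q[2],dims[0],dims[1],z0,zt)-[x0,y0]+.5)*S-.5
        G=np.zeros_like(F); cv2.fillPoly(G,[np.round(H*16).astype(np.int32)],1,shift=4)
        return 1-(F&G).sum()/max(1,(F|G).sum())
    best=None
    for a0 in np.arange(-1.5,1.6,.3):
        r=minimize(cost,[X[0],X[1],a0],method='Nelder-Mead',options=dict(initial_simplex=np.array([[X[0],X[1],a0],[X[0]+6,X[1],a0],[X[0],X[1]+6,a0],[X[0],X[1],a0+.2]]),maxiter=150))
        if best is None or r.fun<best.fun: best=r
    q=best.x
    if dbg:
        H=(hull(p,E,*q,dims[0],dims[1],z0,zt)-[x0,y0]+.5)*S
        o=crop.copy(); cs,_=cv2.findContours(F,0,2); cv2.drawContours(o,cs,-1,(0,255,255),1); cv2.polylines(o,[H.astype(np.int32)],True,(255,0,255),1)
        return q,1-best.fun,o
    return q,1-best.fun
D=dict(press_stand=((140,84),12),base_plate=((100,56),10),black_slab=((94,54),18),pale_slab=((94,54),18),press_board=((100,54),20),green_slab=((94,54),18),guide_block=((112,42),32),iron_weight=((45,45),36))
E
python3 - <<'E'
from meas import *
p=shot('top');E=ext(p); tiles=[]
for n,(d,z) in D.items():
    r=arm.look_for(n,p)
    if not r: print(n,'none');continue
    q,i,o=fit(p,E,r[0]['box'],d,z,dbg=1); print(n,q.round(2),round(i,3)); tiles.append(cv2.resize(o,(200,290)))
r=arm.look_for('sesame_jar',p)[0]['box']; print('jar',ray(p,E,r[:2],32))
cv2.imwrite('pics/fit0.png',np.vstack([np.hstack(tiles[:4]),np.hstack((tiles[4:]+[tiles[0]*0]*4)[:4])]))
E
```

```text
press_stand [ 480.59 -322.11    2.87] 0.966
base_plate [6.3344e+02 2.6122e+02 5.0000e-01] 0.933
black_slab [628.86  90.06  -0.64] 0.913
pale_slab [478.64 167.4   -0.51] 0.921
press_board [626.26 -90.48   2.54] 0.87
green_slab [ 4.8355e+02 -1.6288e+02  2.0000e-02] 0.913
guide_block [ 4.7922e+02 -1.0730e+01  4.6000e-01] 0.8
iron_weight [ 643.17 -245.86   -0.81] 0.812
jar [[475.77543399 321.62316172  32.        ]]
```

View pics/fit0.png

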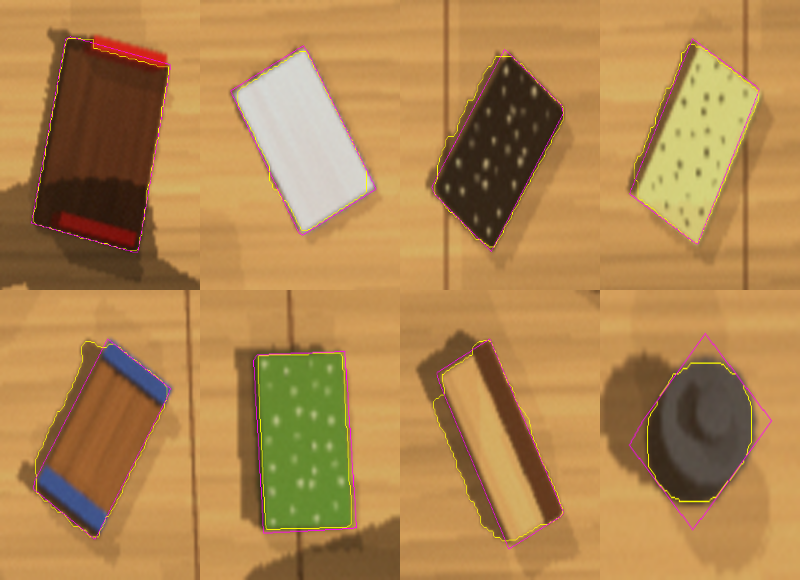

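```bash
cat > plan.py <<'E'
from h import *
import sys
def plan(xyz,ang,st=None,use_cmd=None):
    s=arm.get_state(); Rm=R.from_quat(s['eef_rot']).as_matrix(); cur=np.arctan2(Rm[1,2],Rm[0,2])
    dy=(ang-cur+np.pi)%(2*np.pi)-np.pi
    print('t',round(s['time'],2),'pos',s['position'].round(1),'ang',round(cur,3),'tilt',np.round(Rm[2],3),'q6',round(s['joints'][5],2),'grip',round(s['grip_width'],1),'F',s['contact_force'].round(1))
    print('yaw units(ay total)',round(-dy/.1,2))
    a=ang; Rt=np.array([[-np.sin(-a)*0,0,np.cos(a)],[0,0,np.sin(a)],[0,-1,0]],float); Rt[:,0]=np.cross(Rt[:,1],Rt[:,2])
    d=np.array(xyz)-s['position']; u=Rt.T@d/750; print('shift units',u.round(4),'dist',round(np.linalg.norm(d),1),'rows',round(np.linalg.norm(u)/.055,1), 'per row',(u/np.ceil(np.linalg.norm(u)/.055)).round(4))
if __name__=='__main__':
    v=[float(x) for x in sys.argv[1:]]; plan(v[:3],v[3])
E
python3 plan.py 480 -322 260 -1.84
```

```text
t 1.5 pos [ 191.6 -647.2  218.6] ang -1.283 tilt [-0. -1. -0.] q6 -0.04 grip 93.0 F [-0.1 -0.8  0.3]
yaw units(ay total) 5.57
shift units [-0.2554 -0.0552 -0.5203] dist 436.7 rows 10.6 per row [-0.0232 -0.005  -0.0473]
```

>>> play_rows:
  commands:
    - [0,0.93,0,0,0,0,93]
    - [0,0.93,0,0,0,0,93]
    - [0,0.93,0,0,0,0,93]
    - [0,0.93,0,0,0,0,93]
    - [0,0.93,0,0,0,0,93]
    - [0,0.92,0,0,0,0,93]
  newtons: 25

```text
time: 2.0
position: [191.6, -647.3, 218.7]
eef_rot: [-0.097, -0.7, 0.701, 0.097]
contact_force: [-0.4, 0.0, -0.6]
grip_width: 92.9
```

>>> play_rows:
  commands:
    - [0,0,0,-0.0232,-0.005,-0.0473,93]
    - [0,0,0,-0.0232,-0.005,-0.0473,93]
    - [0,0,0,-0.0232,-0.005,-0.0473,93]
    - [0,0,0,-0.0232,-0.005,-0.0473,93]
    - [0,0,0,-0.0232,-0.005,-0.0473,93]
    - [0,0,0,-0.0232,-0.005,-0.0473,93]
    - [0,0,0,-0.0232,-0.005,-0.0473,93]
    - [0,0,0,-0.0232,-0.005,-0.0473,93]
    - [0,0,0,-0.0232,-0.005,-0.0473,93]
    - [0,0,0,-0.0232,-0.005,-0.0473,93]
    - [0,0,0,-0.0232,-0.005,-0.0473,93]
    - [0,0,0,0,0,0,93]

```text
time: 3.0
position: [483.3, -317.7, 260.8]
eef_rot: [0.094, 0.701, -0.701, -0.093]
contact_force: [0.4, -1.2, -0.3]
grip_width: 93.2
```

```bash
python3 plan.py 480 -322 260 -1.84
python3 - <<'E'
from meas import *
s=arm.get_state(); p=shot('wrist','w1.png'); E=ext(p,s); print(p['fx'],np.array(p['tool_from_camera']).round(2).tolist(),E[:3,3])
# predicted outline of stand
o=p['pixels'].copy()
for z in (12,): cv2.polylines(o,[hull(p,E,480.6,-322.1,2.87,140,84,z,z+.01).astype(np.int32)],True,(255,0,255),1)
cv2.imwrite('pics/w1o.png',o)
E
```

```text
t 3.0 pos [ 483.3 -317.7  260.8] ang -1.836 tilt [-0.002 -1.    -0.001] q6 1.21 grip 93.2 F [ 0.4 -1.2 -0.3]
yaw units(ay total) 0.04
shift units [0.0027 0.0011 0.0067] dist 5.5 rows 0.1 per row [0.0027 0.0011 0.0067]
395.72597722317107 [[-0.0, 0.96, 0.26, -73.31], [-0.0, -0.26, 0.96, -165.86], [1.0, -0.0, 0.0, 0.92], [0.0, 0.0, 0.0, 1.0]] [ 553.48862233 -337.82587739  426.78122346]
```

View pics/w1o.png

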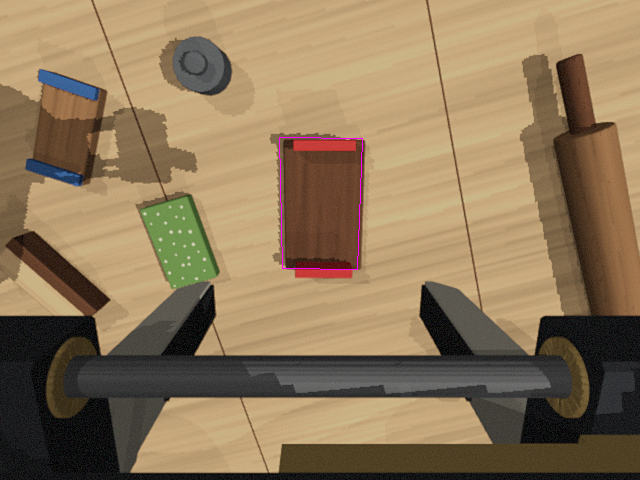

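```bash
python3 plan.py 480 -322 260 -1.84
python3 - <<'E'
from meas import *
s=arm.get_state(); print(s['qvel'].round(4)); p=shot('wrist','w2.png'); E=ext(p,s)
o=cv2.resize(p['pixels'][110:300,240:400],None,fx=3,fy=3,interpolation=cv2.INTER_CUBIC)
def dr(q,c):
    for H in (hull(p,E,*q,140,84,12,12.01),hull(p,E,*q,140,84,0,.01)): cv2.polylines(o,[((H-[240,110]+.5)*3).astype(np.int32)],True,c,1)
    H=hull(p,E,*q,140,60,38,38.01);cv2.polylines(o,[((H-[240,110]+.5)*3).astype(np.int32)],True,c,1)
dr((480.6,-322.1,2.87),(255,0,255))
dr((479,-323,2.85),(255,255,0))
cv2.imwrite('pics/w2o.png',o)
E
```

```text
t 3.05 pos [ 481.7 -319.6  260.3] ang -1.836 tilt [-0.001 -1.    -0.   ] q6 1.21 grip 93.2 F [ 0.1 -0.5  0.1]
yaw units(ay total) 0.04
shift units [0.0014 0.0005 0.0037] dist 3.0 rows 0.1 per row [0.0014 0.0005 0.0037]
[-0.0654 -0.0006  0.0117 -0.0165 -0.0029 -0.0418]
```

View pics/w2o.png

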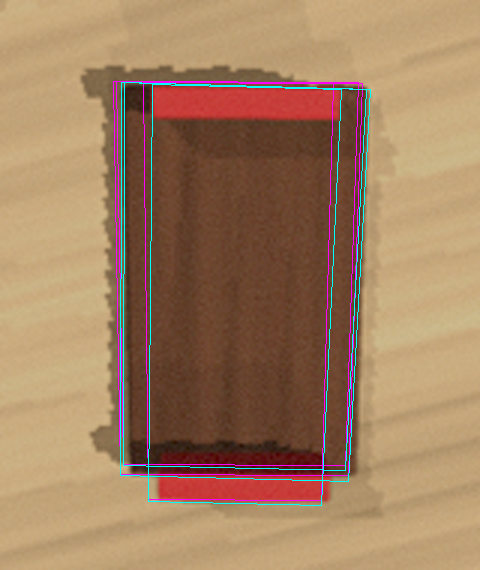

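Run:
```python
from meas import *
from scipy.optimize import least_squares
s=arm.get_state(); print(s['position'],s['qvel'].round(3)); p=shot('wrist','w3.png'); E=ext(p,s)
img=p['pixels'][110:300,240:400]
o=cv2.resize(img,None,fx=4,fy=4,interpolation=cv2.INTER_CUBIC)
h=cv2.cvtColor(o,cv2.COLOR_BGR2HSV); m=((h[...,1]>165)&((h[...,0]<6)|(h[...,0]>174))&(h[...,2]>150)).astype(np.uint8)
n,l,st,c=cv2.connectedComponentsWithStats(m)
for i in range(1,n):
    if st[i,4]>500: 
        pts=np.argwhere(l==i)[:,::-1].astype(np.float32); r=cv2.boxPoints(cv2.minAreaRect(pts)); print((r/4+[240,110]).round(1).tolist())
cv2.imwrite('pics/w3o.png',o)
np.savez('w3.npz',E=E)
```

```text
[ 480.6305088  -320.98836436  260.02934797] [-0.048 -0.001  0.007 -0.005 -0.001 -0.012]
[[288.8, 137.8], [351.8, 137.8], [351.8, 148.8], [288.8, 148.8]]
[[291.2, 267.5], [348.2, 267.5], [348.2, 276.0], [291.2, 276.0]]
```

View pics/w3o.png

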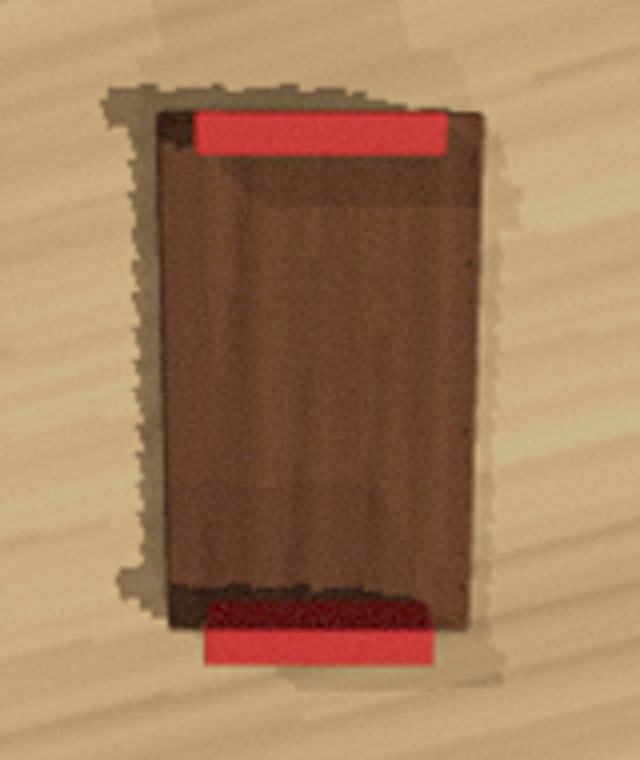

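```bash
python3 - <<'E'
from h import *
E=np.load('w3.npz')['E']; p=arm.camera('wrist')
pts=np.array([[205,665],[434,665],[194,112],[447,112]])/4+[240-.125,110-.125]
X=ray(p,E,pts,38); print(X.round(1)); c=X.mean(0); d=(X[2]+X[3]-X[0]-X[1])/2; print(c,np.linalg.norm(d),np.arctan2(d[1],d[0]))
pts=np.array([[158,112],[484,114],[169,629],[468,629]])/4+[240-.125,110-.125]
X=ray(p,E,pts,12); print(X.round(1)); c=X.mean(0); d=(X[0]+X[1]-X[2]-X[3])/2; print(c,np.linalg.norm(d),np.arctan2(d[1],d[0]))
E
python3 plan.py 633.4 261.2 230 -1.07
```

```text
[[ 419.4 -277.8   38. ]
 [ 403.6 -335.3   38. ]
 [ 553.8 -314.3   38. ]
 [ 538.  -372.1   38. ]]
[ 478.69822749 -324.85508214   38.        ] 139.30626681759682 -0.26637120043179474
[[ 556.4 -303.7   12. ]
 [ 534.2 -383.1   12. ]
 [ 423.3 -266.9   12. ]
 [ 401.5 -346.5   12. ]]
[ 478.84045663 -325.04576417   12.        ] 137.84251193413454 -0.2694732001678302
t 3.2 pos [ 479.5 -322.5  259.8] ang -1.84 tilt [ 0. -1.  0.] q6 1.2 grip 93.2 F [ 0.3 -0.7 -0.4]
yaw units(ay total) -7.7
shift units [-0.5537  0.0397 -0.5841] dist 604.4 rows 14.7 per row [-0.0369  0.0026 -0.0389]
```

>>> play_rows:
  commands:
    - [0,-0.97,0,0,0,0,93]
    - [0,-0.97,0,0,0,0,93]
    - [0,-0.96,0,0,0,0,93]
    - [0,-0.96,0,0,0,0,93]
    - [0,-0.96,0,0,0,0,93]
    - [0,-0.96,0,0,0,0,93]
    - [0,-0.96,0,0,0,0,93]
    - [0,-0.96,0,0,0,0,93]

```text
time: 3.87
position: [478.8, -323.3, 259.7]
eef_rot: [-0.176, 0.685, -0.685, 0.176]
contact_force: [0.1, -0.2, -0.3]
grip_width: 93.1
```

>>> play_rows:
  commands:
    - [0,0,0,-0.0369,0.0026,-0.0389,93]
    - [0,0,0,-0.0369,0.0026,-0.0389,93]
    - [0,0,0,-0.0369,0.0026,-0.0389,93]
    - [0,0,0,-0.0369,0.0026,-0.0389,93]
    - [0,0,0,-0.0369,0.0026,-0.0389,93]
    - [0,0,0,-0.0369,0.0026,-0.0389,93]
    - [0,0,0,-0.0369,0.0026,-0.0389,93]
    - [0,0,0,-0.0369,0.0026,-0.0389,93]
    - [0,0,0,-0.0369,0.0026,-0.0389,93]
    - [0,0,0,-0.0369,0.0026,-0.0389,93]
    - [0,0,0,-0.0369,0.0026,-0.0389,93]
    - [0,0,0,-0.0369,0.0026,-0.0389,93]

```text
time: 4.87
position: [603.5, 145.0, 236.3]
eef_rot: [0.174, -0.685, 0.685, -0.175]
contact_force: [0.5, -1.6, 0.8]
grip_width: 93.2
```

>>> play_rows:
  commands:
    - [0,0,0,-0.0369,0.0026,-0.0389,93]
    - [0,0,0,-0.0369,0.0026,-0.0389,93]
    - [0,0,0,-0.0369,0.0026,-0.0389,93]
    - [0,0,0,0,0,0,93]
    - [0,0,0,0,0,0,93]
    - [0,0,0,0,0,0,93]

```text
time: 5.37
position: [634.2, 259.7, 230.3]
eef_rot: [0.175, -0.685, 0.685, -0.175]
contact_force: [0.5, -0.3, 0.5]
grip_width: 93.3
```

```bash
python3 plan.py 633.4 261.2 5 -1.07
cat > wl.py <<'E'
# wrist look: wl.py name x y ang L W ztop outfile ; draws predicted and fitted
from meas import *
import sys
n,fn=sys.argv[1],sys.argv[2]; x,y,a=map(float,sys.argv[3:6])
(L,W),z=D[n]
s=arm.get_state(); p=shot('wrist'); E=ext(p,s); o=p['pixels'].copy()
H=hull(p,E,x,y,a,L,W,0,z); bx=(H.min(0)+H.max(0))/2; wh=H.max(0)-H.min(0)
box=[*bx,*wh]
r=arm.look_for(n,p); print([(np.round(q['box'],1).tolist(),round(q['conf'],2)) for q in r[:2]])
if r and r[0]['conf']>.4: box=r[0]['box']
q,i,_=fit(p,E,box,(L,W),z,dbg=1); print('fit',q.round(3),(q[2]+np.pi/2)%np.pi-np.pi/2,'iou',round(i,3))
cv2.polylines(o,[H.astype(np.int32)],True,(255,0,255),1)
cv2.polylines(o,[hull(p,E,*q,L,W,z-.01,z).astype(np.int32)],True,(255,255,0),1)
cv2.imwrite('pics/'+fn,o)
E
python3 wl.py base_plate wp.png 633.4 261.2 .5
```

```text
t 5.37 pos [634.2 259.7 230.3] ang -1.071 tilt [ 0.001 -1.     0.   ] q6 1.42 grip 93.3 F [ 0.5 -0.3  0.5]
yaw units(ay total) -0.01
shift units [ 0.      0.3004 -0.0023] dist 225.3 rows 5.5 per row [ 0.      0.0501 -0.0004]
[([315.2, 212.3, 56.3, 98.7], 0.89)]
fit [628.524 256.469  -2.641] 0.5002537695525664 iou 0.918
```

View pics/wp.png

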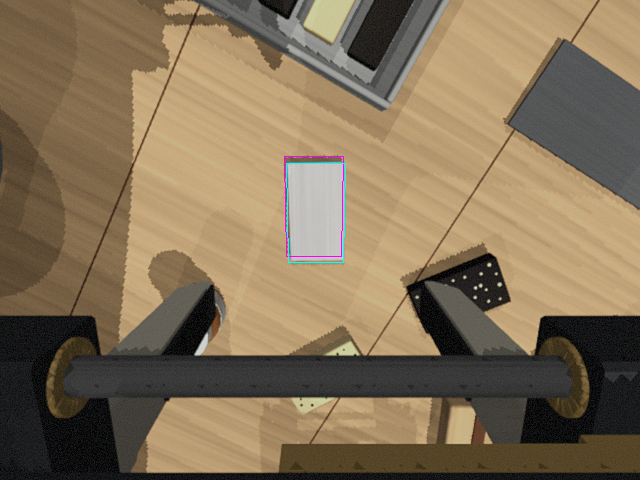

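```bash
python3 plan.py 629 257 4 -1.071
```

```text
t 5.47 pos [634.2 259.3 231. ] ang -1.072 tilt [-0. -1.  0.] q6 1.42 grip 92.8 F [ 0.2 -0.5  0.4]
yaw units(ay total) -0.01
shift units [ 0.0076  0.3026 -0.0006] dist 227.0 rows 5.5 per row [ 0.0013  0.0504 -0.0001]
```

>>> play_rows:
  commands:
    - [0,0,0,0.0038,0.05,0,93]
    - [0,0,0,0.0038,0.05,0,93]
    - [0,0,0,0,0.05,0,93]
    - [0,0,0,0,0.05,0,93]
    - [0,0,0,0,0.04,0,93]
    - [0,0,0,0,0.03,0,93]
    - [0,0,0,0,0.02,0,93]
    - [0,0,0,0,0.005,0,93]
    - [0,0,0,0,0,0,93]
    - [0,0,0,0,0,0,93]

```text
time: 6.3
position: [629.7, 258.3, 11.2]
eef_rot: [-0.174, 0.685, -0.685, 0.176]
contact_force: [-0.2, -0.9, 1.2]
grip_width: 93.2
```

```bash
python3 plan.py 629 257 4 -1.071; python3 -c "
from h import *
shot('wrist','wp2.png')"
```

```text
t 6.3 pos [629.7 258.3  11.2] ang -1.07 tilt [-0.002 -1.     0.   ] q6 1.42 grip 93.2 F [-0.2 -0.9  1.2]
yaw units(ay total) 0.01
shift units [0.0017 0.0095 0.0011] dist 7.3 rows 0.2 per row [0.0017 0.0095 0.0011]
```

View pics/wp2.png

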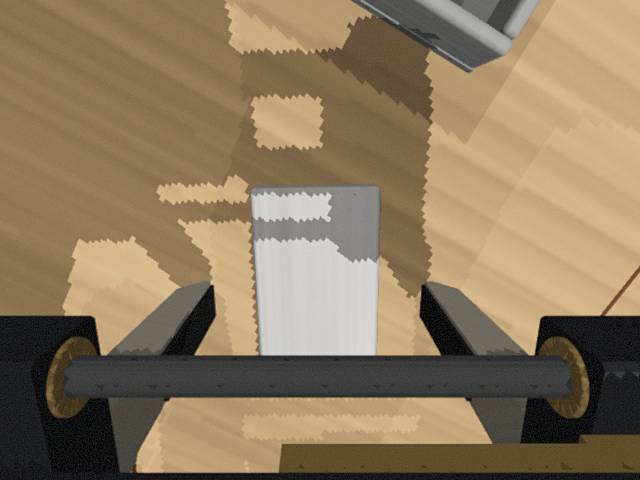

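>>> play_rows:
  commands:
    - [0,0,0,0,0.009,0,93]
    - [0,0,0,0,0,0,93]
    - [0,0,0,0,0,0,40]
    - [0,0,0,0,0,0,40]
    - [0,0,0,0,0,0,40]
    - [0,0,0,0,0,0,40]
    - [0,0,0,0,0,0,40]
    - [0,0,0,0,0,0,40]
    - [0,0,0,0,0,0,40]
    - [0,0,0,0,0,0,40]
  newtons: 35

```text
time: 7.18
position: [629.0, 258.5, 2.7]
eef_rot: [0.175, -0.685, 0.685, -0.175]
contact_force: [0.1, -0.7, 0.2]
grip_width: 55.3
```

```bash
python3 plan.py 629 257 130 -1.071
```

```text
t 7.18 pos [629.  258.5   2.7] ang -1.07 tilt [-0. -1.  0.] q6 1.42 grip 55.3 F [ 0.1 -0.7  0.2]
yaw units(ay total) 0.01
shift units [ 0.0009 -0.1697  0.0017] dist 127.3 rows 3.1 per row [ 0.0002 -0.0424  0.0004]
```

>>> play_rows:
  commands:
    - [0,0,0,0,-0.02,0,40]
    - [0,0,0,0,-0.05,0,40]
    - [0,0,0,0,-0.05,0,40]
    - [0,0,0,0,-0.05,0,40]
    - [0,0,0,0,0,0,40]
    - [0,0,0,0,0,0,40]

```text
time: 7.68
position: [629.7, 258.8, 133.5]
eef_rot: [-0.174, 0.685, -0.685, 0.177]
contact_force: [0.2, -0.5, -3.9]
grip_width: 55.3
```

```bash
python3 plan.py 479 -324 130 -1.839; python3 -c "
from h import *
shot('wrist','wp3.png')"
```

```text
t 7.68 pos [629.7 258.8 133.5] ang -1.07 tilt [-0.004 -1.     0.001] q6 1.42 grip 55.3 F [ 0.2 -0.5 -3.9]
yaw units(ay total) 7.69
shift units [-0.0121  0.0046  0.8025] dist 602.0 rows 14.6 per row [-0.0008  0.0003  0.0535]
```

View pics/wp3.png

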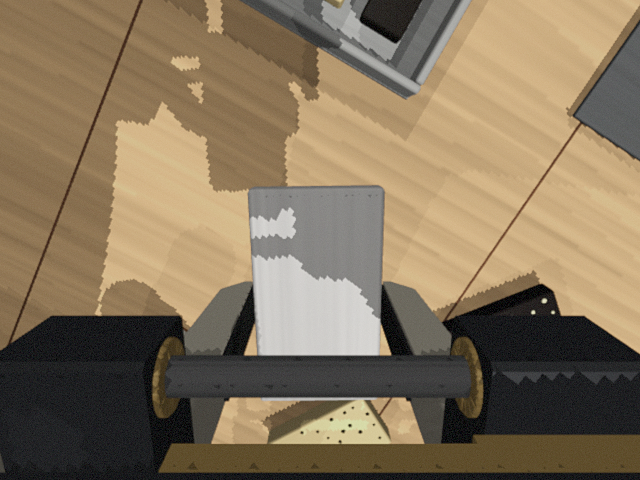

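```bash
cat > held.py <<'E'
# held.py ytool u v [u v..] : tool x,z of pixels at tool-y plane
from h import *
import sys
v=[float(q) for q in sys.argv[1:]]; p=arm.camera('wrist'); T=np.array(p['tool_from_camera'])
for u,w in zip(v[1::2],v[2::2]):
    d=T[:3,:3]@[(u-p['cx'])/p['fx'],(w-p['cy'])/p['fy'],1]; X=T[:3,3]+d*(v[0]-T[1,3])/d[1]; print(X.round(1))
E
python3 held.py -7.3 250 186 383 186 317 399; python3 held.py 2.7 317 399
```

```text
[-51.9  -7.3 -25.9]
[-51.9  -7.3  27.4]
[47.3 -7.3  1. ]
[54.9  2.7  1. ]
```

>>> play_rows:
  commands:
    - [0,0.97,0,0,0,0,40]
    - [0,0.96,0,0,0,0,40]
    - [0,0.96,0,0,0,0,40]
    - [0,0.96,0,0,0,0,40]
    - [0,0.96,0,0,0,0,40]
    - [0,0.96,0,0,0,0,40]
    - [0,0.96,0,0,0,0,40]
    - [0,0.96,0,0,0,0,40]
    - [0,0,0,0,0,0.02,40]
    - [0,0,0,0,0,0.04,40]
    - [0,0,0,0,0,0.0535,40]
    - [0,0,0,0,0,0.0535,40]

```text
time: 8.83
position: [594.2, 136.2, 128.3]
eef_rot: [-0.092, -0.701, 0.701, 0.094]
contact_force: [1.1, -0.4, -2.4]
grip_width: 55.1
```

>>> play_rows:
  commands:
    - [0,0,0,0,0,0.0535,40]
    - [0,0,0,0,0,0.0535,40]
    - [0,0,0,0,0,0.0535,40]
    - [0,0,0,0,0,0.0535,40]
    - [0,0,0,0,0,0.0535,40]
    - [0,0,0,0,0,0.0535,40]
    - [0,0,0,0,0,0.0535,40]
    - [0,0,0,0,0,0.0535,40]
    - [0,0,0,0,0,0.0535,40]
    - [0,0,0,0,0,0.0535,40]
    - [0,0,0,0,0,0.05,40]
    - [0,0,0,0,0,0.03,40]

```text
time: 9.83
position: [471.1, -310.0, 128.8]
eef_rot: [0.094, 0.701, -0.701, -0.095]
contact_force: [1.2, 0.4, -3.0]
grip_width: 55.2
```

>>> play_rows:
  commands:
    - [0,0,0,0,0,0.02,40]
    - [0,0,0,0,0,0,40]
    - [0,0,0,0,0,0,40]
    - [0,0,0,0,0,0,40]

```text
time: 10.17
position: [469.5, -320.5, 129.6]
eef_rot: [0.094, 0.701, -0.701, -0.094]
contact_force: [0.4, 0.1, -3.2]
grip_width: 55.3
```

```bash
python3 plan.py 477 -323.5 14.7 -1.839; python3 -c "
from h import *
shot('wrist','wp4.png')"
```

```text
t 10.17 pos [ 469.5 -320.5  129.6] ang -1.838 tilt [ 0.001 -1.    -0.001] q6 1.19 grip 55.3 F [ 0.4  0.1 -3.2]
yaw units(ay total) 0.01
shift units [-0.0106  0.1533  0.0012] dist 115.2 rows 2.8 per row [-0.0035  0.0511  0.0004]
```

View pics/wp4.png

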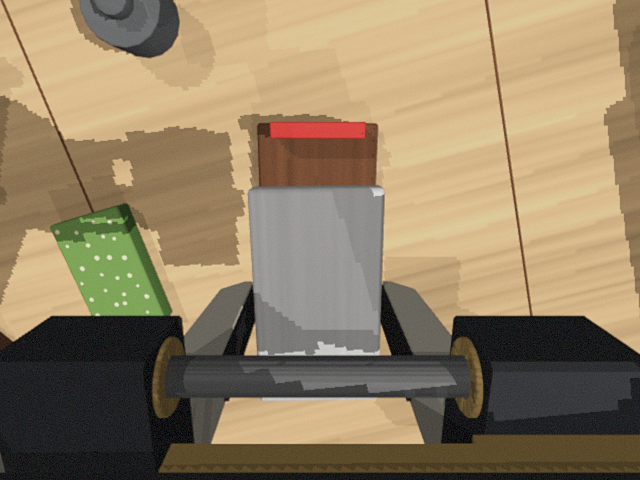

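>>> play_rows:
  commands:
    - [0,0,0,-0.0106,0,0.0012,40]
    - [0,0,0,0,0.03,0,40]
    - [0,0,0,0,0.04,0,40]
    - [0,0,0,0,0.03,0,40]
    - [0,0,0,0,0.02,0,40]
    - [0,0,0,0,0,0,40]
    - [0,0,0,0,0,0,40]

```text
time: 10.8
position: [477.4, -323.9, 40.0]
eef_rot: [0.094, 0.701, -0.701, -0.094]
contact_force: [-0.5, 0.4, -2.9]
grip_width: 55.5
```

```bash
python3 plan.py 477 -323.5 14.7 -1.839; python3 -c "
from h import *
shot('wrist','wp5.png')"
```

```text
t 10.8 pos [ 477.4 -323.9   40. ] ang -1.838 tilt [ 0.001 -1.    -0.   ] q6 1.2 grip 55.5 F [-0.5  0.4 -2.9]
yaw units(ay total) 0.01
shift units [ 0.0006  0.0337 -0.0003] dist 25.3 rows 0.6 per row [ 0.0006  0.0337 -0.0003]
```

View pics/wp5.png

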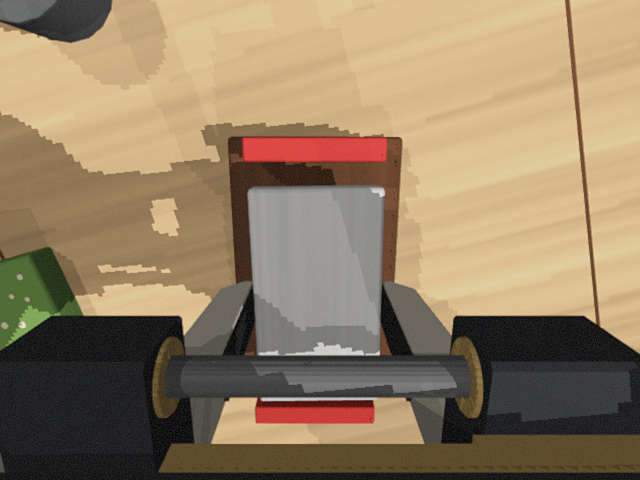

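>>> play_rows:
  commands:
    - [0,0,0,0,0.012,0,40]
    - [0,0,0,0,0.01,0,40]
    - [0,0,0,0,0.006,0,40]
    - [0,0,0,0,0.003,0,40]
    - [0,0,0,0,0,0,40]
    - [0,0,0,0,0,0,40]

```text
time: 11.35
position: [476.9, -324.5, 16.9]
eef_rot: [0.095, 0.701, -0.701, -0.095]
contact_force: [-0.5, -1.0, -2.2]
grip_width: 55.6
```

```bash
python3 plan.py 477 -323.5 14.7 -1.839
```

```text
t 11.35 pos [ 476.9 -324.5   16.9] ang -1.839 tilt [ 0. -1. -0.] q6 1.2 grip 55.6 F [-0.5 -1.  -2.2]
yaw units(ay total) -0.0
shift units [ 0.0003  0.003  -0.0014] dist 2.5 rows 0.1 per row [ 0.0003  0.003  -0.0014]
```

>>> play_rows:
  commands:
    - [0,0,0,0,0.002,0,40]
    - [0,0,0,0,0.0005,0,40]
    - [0,0,0,0,0,0,40]
    - [0,0,0,0,0,0,72]
    - [0,0,0,0,0,0,72]
    - [0,0,0,0,0,0,72]
    - [0,0,0,0,0,0,72]
    - [0,0,0,0,0,0,72]

```text
time: 12.02
position: [477.0, -324.6, 15.2]
eef_rot: [-0.095, -0.701, 0.701, 0.094]
contact_force: [-0.1, 0.1, -0.7]
grip_width: 71.9
```

>>> play_rows:
  commands:
    - [0,0,0,0,-0.01,0,93]
    - [0,0,0,0,-0.03,0,93]
    - [0,0,0,0,-0.05,0,93]
    - [0,0,0,0,-0.05,0,93]
    - [0,0,0,0,-0.05,0,93]
    - [0,0,0,0,-0.04,0,93]
    - [0,0,0,0,0,0,93]
    - [0,0,0,0,0,0,93]

```text
time: 12.68
position: [477.5, -324.9, 190.0]
eef_rot: [-0.096, -0.7, 0.701, 0.093]
contact_force: [0.1, -0.0, -0.6]
grip_width: 93.1
```

```bash
python3 plan.py 629 90 230 -2.21; python3 -c "
from h import *
shot('wrist','wp6.png')"
```

```text
t 12.68 pos [ 477.5 -324.9  190. ] ang -1.839 tilt [-0.003 -1.     0.001] q6 1.2 grip 93.1 F [ 0.1 -0.  -0.6]
yaw units(ay total) 3.71
shift units [ 0.1678 -0.0533 -0.5645] dist 443.5 rows 10.8 per row [ 0.0153 -0.0048 -0.0513]
```

View pics/wp6.png

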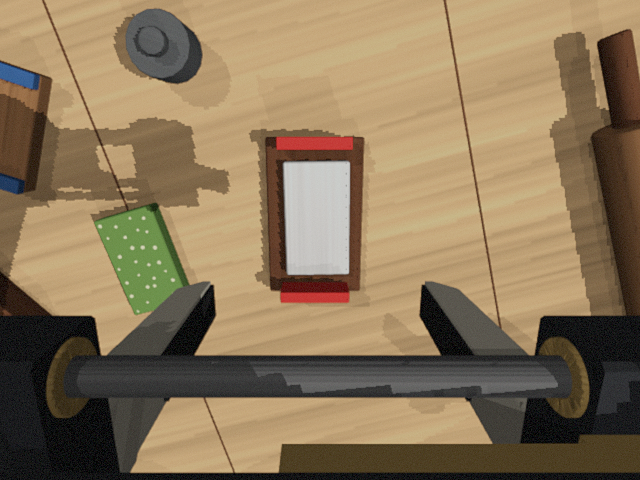

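Run:
```python
from h import *
s=arm.get_state(); p=shot('wrist'); E=ext(p,s)
o=cv2.resize(p['pixels'][125:310,250:380],None,fx=4,fy=4,interpolation=cv2.INTER_CUBIC); cv2.imwrite('pics/wp7.png',o)
```

```text
(no output)
```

View pics/wp7.png

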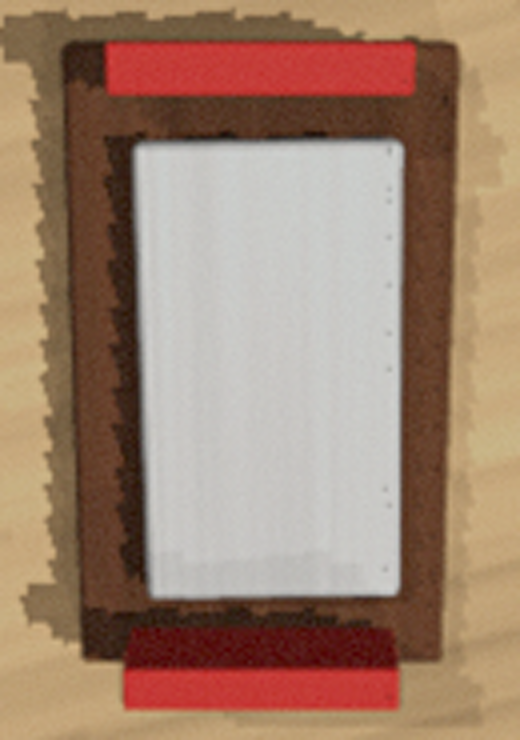

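```bash
python3 - <<'E'
from h import *
s=arm.get_state(); p=shot('wrist'); E=ext(p,s); print(s['position'].round(1))
def f(pts,z):
    X=ray(p,E,np.array(pts)/4+[250-.375,125-.375],z); c=X.mean(0); d=(X[0]+X[1]-X[2]-X[3])/2; w=(X[0]-X[1]+X[2]-X[3])/2
    print(c.round(1),np.linalg.norm(d).round(1),np.linalg.norm(w).round(1),np.arctan2(d[1],d[0]).round(3))
f([[65,43],[458,43],[84,660],[440,660]],12)
f([[106,43],[416,43],[124,709],[400,709]],38)
f([[134,141],[404,141],[150,598],[400,598]],22)
E
python3 plan.py 629 90 230 -2.21
```

```text
[ 476.7 -324.3  186.9]
[ 479.1 -324.5   12. ] 137.6 82.0 -0.269
[ 478.8 -324.4   38. ] 138.5 59.5 -0.268
[ 478.2 -326.6   22. ] 99.5 55.4 -0.255
t 12.83 pos [ 476.6 -324.2  186.3] ang -1.839 tilt [ 0.002 -1.    -0.001] q6 1.2 grip 93.1 F [-0.2  0.8 -0.2]
yaw units(ay total) 3.71
shift units [ 0.1663 -0.0582 -0.5645] dist 443.5 rows 10.8 per row [ 0.0151 -0.0053 -0.0513]
```

>>> play_rows:
  commands:
    - [0,0.93,0,0,0,0,93]
    - [0,0.93,0,0,0,0,93]
    - [0,0.93,0,0,0,0,93]
    - [0,0.92,0,0,0,0,93]
    - [0,0,0,0.0151,-0.0053,-0.0513,93]
    - [0,0,0,0.0151,-0.0053,-0.0513,93]
    - [0,0,0,0.0151,-0.0053,-0.0513,93]
    - [0,0,0,0.0151,-0.0053,-0.0513,93]
    - [0,0,0,0.0151,-0.0053,-0.0513,93]
    - [0,0,0,0.0151,-0.0053,-0.0513,93]
    - [0,0,0,0.0151,-0.0053,-0.0513,93]
    - [0,0,0,0.0151,-0.0053,-0.0513,93]

```text
time: 13.83
position: [587.7, -21.4, 218.2]
eef_rot: [-0.222, -0.671, 0.671, 0.223]
contact_force: [0.1, -1.2, -0.4]
grip_width: 93.0
```

>>> play_rows:
  commands:
    - [0,0,0,0.0151,-0.0053,-0.0513,93]
    - [0,0,0,0.0151,-0.0053,-0.0513,93]
    - [0,0,0,0.0151,-0.0053,-0.0513,93]
    - [0,0,0,0,0,0,93]
    - [0,0,0,0,0,0,93]
    - [0,0,0,0,0,0,93]

```text
time: 14.33
position: [629.0, 89.2, 229.9]
eef_rot: [-0.221, -0.671, 0.672, 0.223]
contact_force: [0.6, -1.0, -0.8]
grip_width: 93.0
```

```bash
python3 plan.py 629 90 5 -2.21; python3 wl.py black_slab wb.png 629 90 -.64
```

```text
t 14.33 pos [629.   89.2 229.9] ang -2.21 tilt [ 0.001 -1.     0.002] q6 2.31 grip 93.0 F [ 0.6 -1.  -0.8]
yaw units(ay total) 0.0
shift units [ 0.0006  0.2999 -0.0008] dist 224.9 rows 5.5 per row [ 0.0001  0.05   -0.0001]
[([321.6, 211.9, 55.5, 93.5], 0.59)]
fit [625.238  86.104  -0.654] -0.654456767720402 iou 0.948
```

View pics/wb.png

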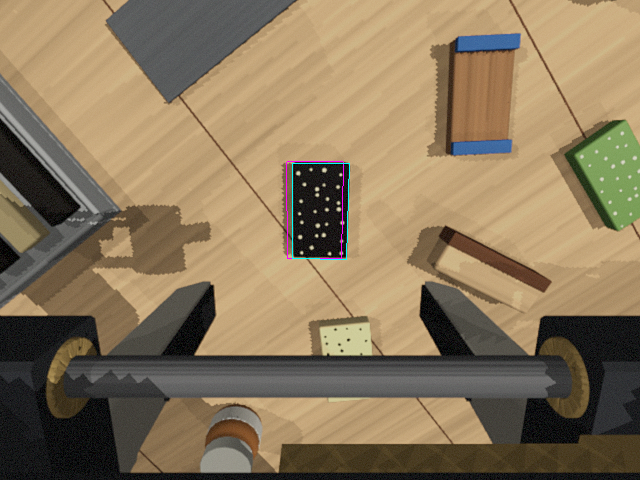

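```bash
python3 plan.py 625.2 86.1 5 -2.22
```

```text
t 14.43 pos [629.   88.4 230.6] ang -2.211 tilt [ 0.001 -1.     0.001] q6 2.31 grip 93.3 F [ 0.5 -0.5 -0.2]
yaw units(ay total) 0.09
shift units [0.0022 0.3008 0.0055] dist 225.6 rows 5.5 per row [0.0004 0.0501 0.0009]
```

>>> play_rows:
  commands:
    - [0,0.1,0,0.0022,0.05,0.0055,93]
    - [0,0,0,0,0.05,0,93]
    - [0,0,0,0,0.05,0,93]
    - [0,0,0,0,0.05,0,93]
    - [0,0,0,0,0.04,0,93]
    - [0,0,0,0,0.03,0,93]
    - [0,0,0,0,0.02,0,93]
    - [0,0,0,0,0.003,0,93]
    - [0,0,0,0,0,0,93]
    - [0,0,0,0,0,0,93]
    - [0,0,0,0,0,0,93]

```text
time: 15.35
position: [626.6, 87.1, 13.5]
eef_rot: [0.226, 0.671, -0.67, -0.225]
contact_force: [-0.3, 0.0, 0.2]
grip_width: 93.1
```

```bash
python3 plan.py 625.2 86.1 4.5 -2.22; python3 -c "
from h import *
shot('wrist','wb2.png')"
```

```text
t 15.35 pos [626.6  87.1  13.5] ang -2.22 tilt [-0.002 -1.    -0.002] q6 2.32 grip 93.1 F [-0.3  0.   0.2]
yaw units(ay total) -0.0
shift units [0.0007 0.0119 0.0021] dist 9.1 rows 0.2 per row [0.0007 0.0119 0.0021]
```

View pics/wb2.png

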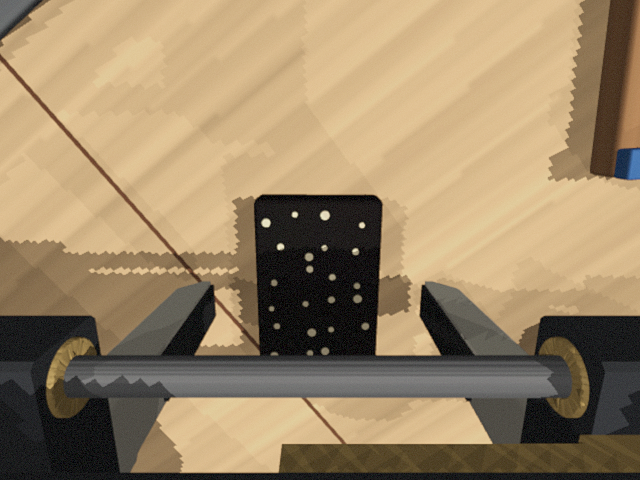

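Aligned between the fingers. Close on it.

>>> play_rows:
  commands:
    - [0,0,0,0,0.0115,0.001,93]
    - [0,0,0,0,0,0,93]
    - [0,0,0,0,0,0,40]
    - [0,0,0,0,0,0,40]
    - [0,0,0,0,0,0,40]
    - [0,0,0,0,0,0,40]
    - [0,0,0,0,0,0,40]
    - [0,0,0,0,0,0,40]
    - [0,0,0,0,0,0,40]
    - [0,0,0,0,0,0,40]
  newtons: 25

```text
time: 16.23
position: [625.2, 86.6, 3.0]
eef_rot: [0.226, 0.67, -0.67, -0.225]
contact_force: [0.5, -0.0, 1.6]
grip_width: 54.0
```

```bash
python3 plan.py 625.2 86.1 4.5 -2.22
```

```text
t 16.23 pos [625.2  86.6   3. ] ang -2.22 tilt [-0. -1. -0.] q6 2.32 grip 54.0 F [ 0.5 -0.   1.6]
yaw units(ay total) -0.0
shift units [-0.0004 -0.0021  0.0006] dist 1.6 rows 0.0 per row [-0.0004 -0.0021  0.0006]
```

>>> play_rows:
  commands:
    - [0,0,0,0,-0.02,0,40]
    - [0,0,0,0,-0.05,0,40]
    - [0,0,0,0,-0.05,0,40]
    - [0,0,0,0,-0.05,0,40]
    - [0,0,0,0,0,0,40]
    - [0,0,0,0,0,0,40]

```text
time: 16.73
position: [626.2, 86.7, 133.9]
eef_rot: [0.227, 0.671, -0.669, -0.224]
contact_force: [-0.1, -1.3, -1.4]
grip_width: 53.8
```

```bash
python3 plan.py 479.3 -323 130 -1.839; python3 -c "
from h import *
shot('wrist','wb3.png')"
```

```text
t 16.73 pos [626.2  86.7 133.9] ang -2.22 tilt [-0.004 -1.    -0.003] q6 2.32 grip 53.8 F [-0.1 -1.3 -1.4]
yaw units(ay total) -3.81
shift units [0.0441 0.0052 0.5786] dist 435.2 rows 10.6 per row [0.004  0.0005 0.0526]
```

View pics/wb3.png

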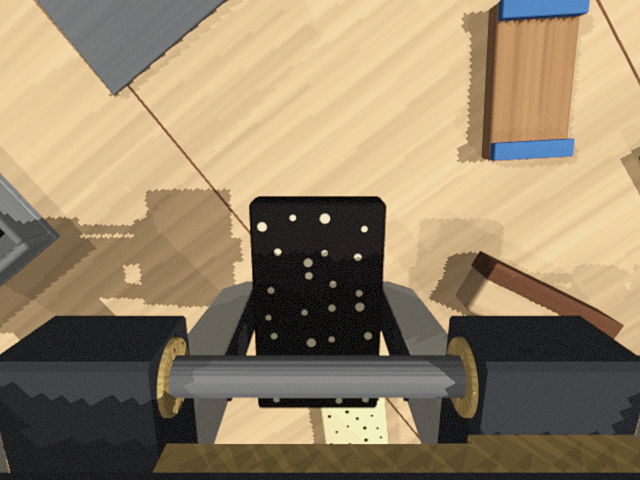

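```bash
python3 held.py -15 251 197 385 197 317 406;python3 plan.py 479.3 -323 133 -1.839
```

```text
[-50.  -15.  -24.4]
[-50. -15.  27.]
[ 43.7 -15.    0.9]
t 16.83 pos [624.8  86.5 130. ] ang -2.22 tilt [ 0.001 -1.     0.   ] q6 2.32 grip 53.6 F [-0.3  0.  -2.2]
yaw units(ay total) -3.81
shift units [ 0.0423 -0.004   0.5779] dist 434.6 rows 10.5 per row [ 0.0038 -0.0004  0.0525]
```

```bash
python3 plan.py 476.3 -322.6 130 -1.839
```

```text
t 16.83 pos [624.8  86.5 130. ] ang -2.22 tilt [ 0.001 -1.     0.   ] q6 2.32 grip 53.6 F [-0.3  0.  -2.2]
yaw units(ay total) -3.81
shift units [ 0.0463 -0.      0.5785] dist 435.2 rows 10.6 per row [ 0.0042 -0.      0.0526]
```

>>> play_rows:
  commands:
    - [0,-0.95,0,0,0,0,40]
    - [0,-0.95,0,0,0,0,40]
    - [0,-0.95,0,0,0,0,40]
    - [0,-0.96,0,0,0,0,40]
    - [0,0,0,0.0036,0,0.02,40]
    - [0,0,0,0.0036,0,0.04,40]
    - [0,0,0,0.0036,0,0.0525,40]
    - [0,0,0,0.0036,0,0.0525,40]
    - [0,0,0,0.0036,0,0.0525,40]
    - [0,0,0,0.0036,0,0.0525,40]
    - [0,0,0,0.0036,0,0.0525,40]
    - [0,0,0,0.0036,0,0.0525,40]

```text
time: 17.83
position: [527.8, -180.7, 129.2]
eef_rot: [0.095, 0.701, -0.701, -0.096]
contact_force: [0.6, -0.4, -1.2]
grip_width: 53.9
```

>>> play_rows:
  commands:
    - [0,0,0,0.0036,0,0.0525,40]
    - [0,0,0,0.0036,0,0.0525,40]
    - [0,0,0,0.0036,0,0.05,40]
    - [0,0,0,0.0036,0,0.03,40]
    - [0,0,0,0.0036,0,0.0185,40]
    - [0,0,0,0,0,0,40]
    - [0,0,0,0,0,0,40]
    - [0,0,0,0,0,0,40]
    - [0,0,0,0,0,0,40]

```text
time: 18.58
position: [476.8, -321.3, 130.2]
eef_rot: [0.094, 0.701, -0.701, -0.094]
contact_force: [-0.2, -0.4, 0.4]
grip_width: 53.9
```

```bash
python3 plan.py 476.3 -322.6 45 -1.839
```

```text
t 18.58 pos [ 476.8 -321.3  130.2] ang -1.838 tilt [ 0. -1. -0.] q6 1.2 grip 53.9 F [-0.2 -0.4  0.4]
yaw units(ay total) 0.01
shift units [0.0002 0.1136 0.0018] dist 85.2 rows 2.1 per row [0.0001 0.0379 0.0006]
```

>>> play_rows:
  commands:
    - [0,0,0,0,0.03,0.001,40]
    - [0,0,0,0,0.04,0,40]
    - [0,0,0,0,0.03,0,40]
    - [0,0,0,0,0.0135,0,40]
    - [0,0,0,0,0,0,40]
    - [0,0,0,0,0,0,40]
    - [0,0,0,0,0,0,40]

```text
time: 19.17
position: [477.0, -323.4, 47.0]
eef_rot: [-0.095, -0.7, 0.701, 0.094]
contact_force: [-0.3, 0.5, -0.2]
grip_width: 53.8
```

```bash
python3 plan.py 476.3 -322.6 25 -1.839; python3 -c "
from h import *
shot('wrist','wb5.png')"
```

```text
t 19.17 pos [ 477.  -323.4   47. ] ang -1.839 tilt [-0.002 -1.     0.001] q6 1.2 grip 53.8 F [-0.3  0.5 -0.2]
yaw units(ay total) 0.0
shift units [ 0.0012  0.0293 -0.0008] dist 22.0 rows 0.5 per row [ 0.0012  0.0293 -0.0008]
```

View pics/wb5.png

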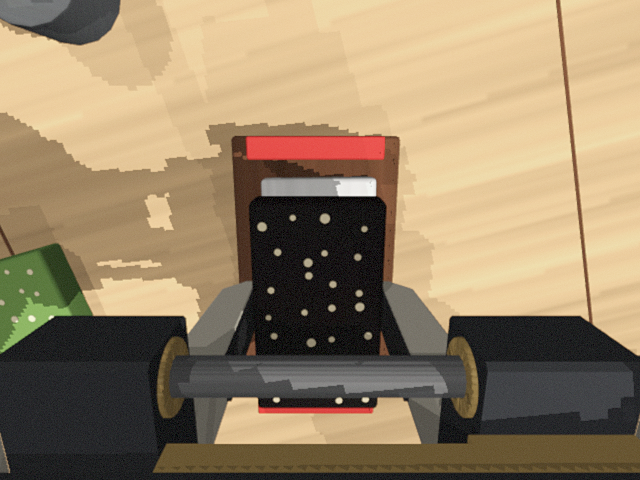

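>>> play_rows:
  commands:
    - [0,0,0,0.001,0.01,-0.0005,40]
    - [0,0,0,0,0.008,0,40]
    - [0,0,0,0,0.005,0,40]
    - [0,0,0,0,0.002,0,40]
    - [0,0,0,0,0,0,40]
    - [0,0,0,0,0,0,40]
    - [0,0,0,0,0,0,40]

```text
time: 19.8
position: [475.7, -322.7, 26.7]
eef_rot: [-0.095, -0.701, 0.701, 0.094]
contact_force: [-1.0, -0.1, -1.0]
grip_width: 53.9
```

```bash
python3 plan.py 476.3 -322.6 25 -1.839
```

```text
t 19.8 pos [ 475.7 -322.7   26.7] ang -1.839 tilt [-0. -1.  0.] q6 1.2 grip 53.9 F [-1.  -0.1 -1. ]
yaw units(ay total) -0.0
shift units [-0.0008  0.0023 -0.0004] dist 1.8 rows 0.0 per row [-0.0008  0.0023 -0.0004]
```

>>> play_rows:
  commands:
    - [0,0,0,0,0.0015,0,40]
    - [0,0,0,0,0.0005,0,40]
    - [0,0,0,0,0,0,40]
    - [0,0,0,0,0,0,40]

```text
time: 20.13
position: [475.6, -322.7, 25.0]
eef_rot: [-0.095, -0.701, 0.701, 0.095]
contact_force: [0.2, 0.0, -1.0]
grip_width: 54.0
```

>>> play_rows:
  commands:
    - [0,0,0,0,0,0,72]
    - [0,0,0,0,0,0,72]
    - [0,0,0,0,0,0,72]
    - [0,0,0,0,0,0,72]
    - [0,0,0,0,0,0,72]
    - [0,0,0,0,-0.01,0,93]
    - [0,0,0,0,-0.03,0,93]
    - [0,0,0,0,-0.05,0,93]
    - [0,0,0,0,-0.05,0,93]
    - [0,0,0,0,-0.05,0,93]
    - [0,0,0,0,-0.05,0,93]

```text
time: 21.05
position: [475.2, -322.4, 207.6]
eef_rot: [-0.095, -0.701, 0.701, 0.094]
contact_force: [-0.3, -0.6, -0.2]
grip_width: 92.6
```

>>> play_rows:
  commands:
    - [0,0,0,0,0,0,93]
    - [0,0,0,0,0,0,93]

```text
time: 21.22
position: [476.2, -323.1, 208.0]
eef_rot: [-0.096, -0.7, 0.702, 0.093]
contact_force: [0.1, 0.3, -1.9]
grip_width: 92.9
```

```bash
python3 plan.py 474 165 230 -2.08; python3 -c "
from h import *
p=shot('wrist'); cv2.imwrite('pics/wb6.png',cv2.resize(p['pixels'][120:320,240:390],None,fx=4,fy=3*4/3,interpolation=2)[:600*4//3])
cv2.imwrite('pics/wb6.png',cv2.resize(p['pixels'][125:315,240:390],None,fx=3,fy=3,interpolation=2))"
```

```text
t 21.22 pos [ 476.2 -323.1  208. ] ang -1.839 tilt [-0.004 -1.     0.002] q6 1.2 grip 92.9 F [ 0.1  0.3 -1.9]
yaw units(ay total) 2.41
shift units [ 0.3198 -0.0293 -0.5668] dist 488.6 rows 11.8 per row [ 0.0266 -0.0024 -0.0472]
```

View pics/wb6.png

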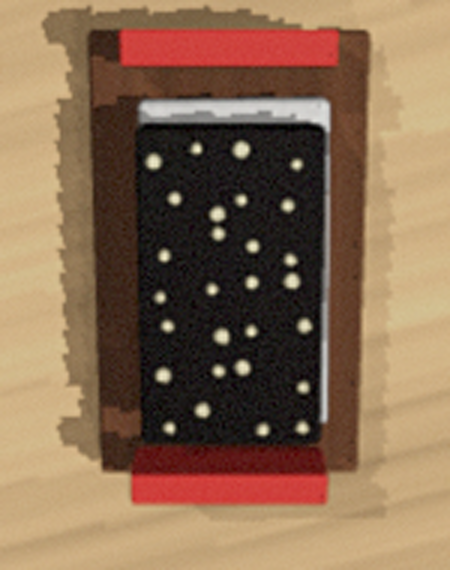

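```bash
cat > chk.py <<'E'
from h import *
def f(p,E,pts,z,S,o):
    X=ray(p,E,(np.array(pts)+.5)/S+np.array(o)-.5,z); c=X.mean(0); d=(X[0]+X[1]-X[2]-X[3])/2; w=(X[0]-X[1]+X[2]-X[3])/2
    print(c.round(1),np.linalg.norm(d).round(1),np.linalg.norm(w).round(1),np.arctan2(d[1],d[0]).round(3))
E
python3 - <<'E'
from chk import *
s=arm.get_state(); p=shot('wrist'); E=ext(p,s); print(s['position'].round(1))
f(p,E,[[136,125],[326,125],[142,442],[321,442]],40,3,[240,125])
f(p,E,[[120,30],[338,30],[131,502],[328,502]],38,3,[240,125])
f(p,E,[[89,32],[371,32],[103,470],[358,470]],12,3,[240,125])
E
python3 plan.py 474 165 230 -2.08
```

```text
[ 475.6 -322.7  205.8]
[ 476. -324.   40.] 92.4 52.6 -0.267
[ 478.7 -324.1   38. ] 137.6 59.3 -0.268
[ 478.5 -324.4   12. ] 136.6 82.4 -0.267
t 21.32 pos [ 475.3 -322.5  204.5] ang -1.839 tilt [ 0.001 -1.    -0.   ] q6 1.2 grip 93.0 F [ 1.3 -1.  -0.1]
yaw units(ay total) 2.41
shift units [ 0.3184 -0.034  -0.5666] dist 488.2 rows 11.8 per row [ 0.0265 -0.0028 -0.0472]
```

>>> play_rows:
  commands:
    - [0,0.8,0,0,0,0,93]
    - [0,0.8,0,0,0,0,93]
    - [0,0.8,0,0,0,0,93]
    - [0,0,0,0.0265,-0.0028,-0.0472,93]
    - [0,0,0,0.0265,-0.0028,-0.0472,93]
    - [0,0,0,0.0265,-0.0028,-0.0472,93]
    - [0,0,0,0.0265,-0.0028,-0.0472,93]
    - [0,0,0,0.0265,-0.0028,-0.0472,93]
    - [0,0,0,0.0265,-0.0028,-0.0472,93]
    - [0,0,0,0.0265,-0.0028,-0.0472,93]
    - [0,0,0,0.0265,-0.0028,-0.0472,93]
    - [0,0,0,0.0265,-0.0028,-0.0472,93]

```text
time: 22.32
position: [473.3, 44.6, 222.7]
eef_rot: [-0.177, -0.684, 0.685, 0.178]
contact_force: [1.0, -0.6, 0.2]
grip_width: 93.2
```

>>> play_rows:
  commands:
    - [0,0,0,0.0265,-0.0028,-0.0472,93]
    - [0,0,0,0.0265,-0.0028,-0.0472,93]
    - [0,0,0,0.0265,-0.0028,-0.0472,93]
    - [0,0,0,0,0,0,93]
    - [0,0,0,0,0,0,93]
    - [0,0,0,0,0,0,93]
    - [0,0,0,0,0,0,93]

```text
time: 22.9
position: [473.8, 163.5, 229.4]
eef_rot: [-0.178, -0.684, 0.685, 0.178]
contact_force: [0.3, -0.1, 0.0]
grip_width: 93.0
```

```bash
python3 plan.py 474 165 5 -2.08; python3 wl.py pale_slab wc.png 475 165 -.51;  python3 plan.py 474 165 5 -2.08
```

```text
t 22.9 pos [473.8 163.5 229.4] ang -2.08 tilt [ 0.001 -1.     0.001] q6 2.36 grip 93.0 F [ 0.3 -0.1  0. ]
yaw units(ay total) -0.0
shift units [ 0.0008  0.2992 -0.0019] dist 224.4 rows 5.4 per row [ 0.0001  0.0499 -0.0003]
[([317.0, 209.1, 53.4, 102.2], 0.69)]
fit [472.542 161.521  -0.533] -0.5329279500306916 iou 0.933
t 23.0 pos [474.  163.3 229.9] ang -2.081 tilt [ 0. -1.  0.] q6 2.36 grip 93.1 F [-0.1 -1.2 -0.5]
yaw units(ay total) -0.01
shift units [ 0.0011  0.2998 -0.002 ] dist 224.9 rows 5.5 per row [ 0.0002  0.05   -0.0003]
```

View pics/wc.png

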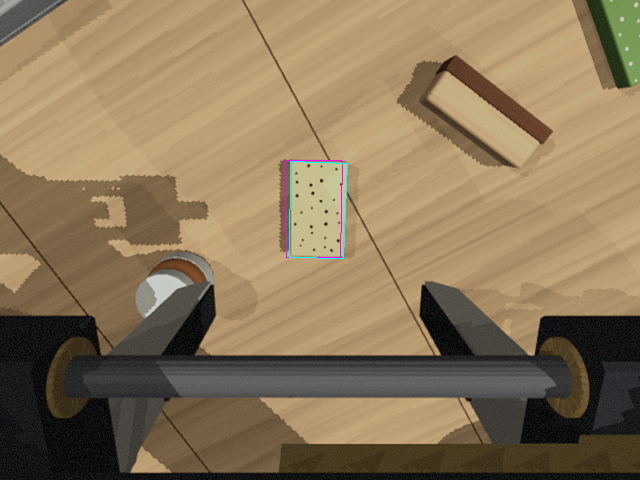

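```bash
python3 plan.py 472.8 161.5 5 -2.102
```

```text
t 23.0 pos [474.  163.3 229.9] ang -2.081 tilt [ 0. -1.  0.] q6 2.36 grip 93.1 F [-0.1 -1.2 -0.5]
yaw units(ay total) 0.21
shift units [2.000e-04 2.998e-01 2.900e-03] dist 224.9 rows 5.5 per row [0.     0.05   0.0005]
```

>>> play_rows:
  commands:
    - [0,0.21,0,0,0.05,0.003,93]
    - [0,0,0,0,0.05,0,93]
    - [0,0,0,0,0.05,0,93]
    - [0,0,0,0,0.05,0,93]
    - [0,0,0,0,0.04,0,93]
    - [0,0,0,0,0.03,0,93]
    - [0,0,0,0,0.02,0,93]
    - [0,0,0,0,0,0,93]
    - [0,0,0,0,0,0,93]
    - [0,0,0,0,0,0,93]

```text
time: 23.83
position: [473.5, 162.2, 14.0]
eef_rot: [0.186, 0.683, -0.682, -0.185]
contact_force: [0.2, 0.3, -0.2]
grip_width: 92.6
```

```bash
python3 plan.py 472.8 161.5 4 -2.102; python3 -c "
from h import *
shot('wrist','wc2.png')"
```

```text
t 23.83 pos [473.5 162.2  14. ] ang -2.101 tilt [-0.001 -1.    -0.001] q6 2.38 grip 92.6 F [ 0.2  0.3 -0.2]
yaw units(ay total) 0.01
shift units [0.0004 0.0134 0.0013] dist 10.1 rows 0.2 per row [0.0004 0.0134 0.0013]
```

View pics/wc2.png

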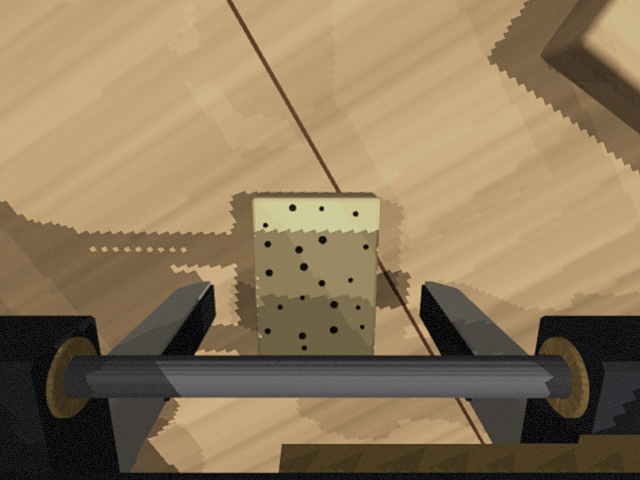

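>>> play_rows:
  commands:
    - [0,0,0,0,0.0115,0,93]
    - [0,0,0,0,0,0,93]
    - [0,0,0,0,0,0,40]
    - [0,0,0,0,0,0,40]
    - [0,0,0,0,0,0,40]
    - [0,0,0,0,0,0,40]
    - [0,0,0,0,0,0,40]
    - [0,0,0,0,0,0,40]
    - [0,0,0,0,0,0,40]
    - [0,0,0,0,0,0,40]
  newtons: 25

```text
time: 24.72
position: [472.8, 162.6, 4.1]
eef_rot: [0.185, 0.683, -0.682, -0.185]
contact_force: [-0.1, -0.3, 0.7]
grip_width: 53.9
```

```bash
python3 plan.py 472.8 161.5 4 -2.102
```

```text
t 24.72 pos [472.8 162.6   4.1] ang -2.1 tilt [-0. -1. -0.] q6 2.38 grip 53.9 F [-0.1 -0.3  0.7]
yaw units(ay total) 0.02
shift units [-0.0007  0.0002  0.0013] dist 1.1 rows 0.0 per row [-0.0007  0.0002  0.0013]
```

>>> play_rows:
  commands:
    - [0,0,0,0,-0.02,0,40]
    - [0,0,0,0,-0.05,0,40]
    - [0,0,0,0,-0.05,0,40]
    - [0,0,0,0,-0.05,0,40]
    - [0,0,0,0,0,0,40]
    - [0,0,0,0,0,0,40]

```text
time: 25.22
position: [473.7, 162.8, 133.6]
eef_rot: [0.186, 0.683, -0.682, -0.184]
contact_force: [0.6, -0.3, -2.1]
grip_width: 54.0
```

```bash
python3 -c "
from h import *
shot('wrist','wc3.png')"; python3 plan.py 476.3 -322.6 130 -1.839
```

```text
t 25.27 pos [472.9 162.6 131.5] ang -2.1 tilt [-0. -1. -0.] q6 2.38 grip 53.6 F [-0.7 -0.7 -1.6]
yaw units(ay total) -2.61
shift units [-0.1758  0.002   0.6226] dist 485.2 rows 11.8 per row [-0.0147  0.0002  0.0519]
```

View pics/wc3.png

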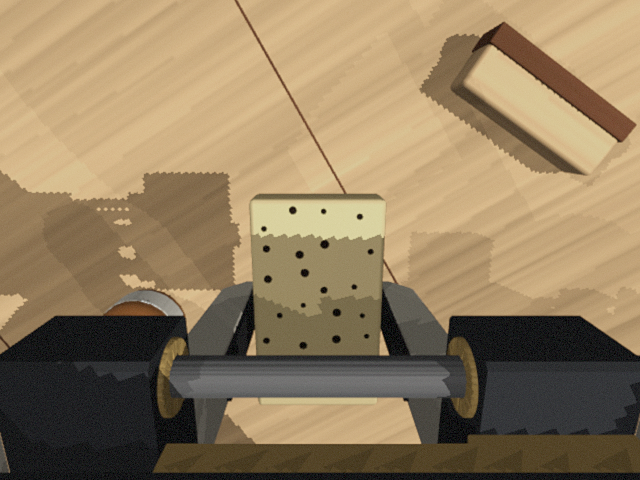

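```bash
python3 held.py -13.9 251 199 385 199 317 404; python3 plan.py 477.5 -322.6 130 -1.839
```

```text
[-48.9 -13.9 -24.5]
[-48.9 -13.9  27.3]
[ 43.7 -13.9   1. ]
t 25.32 pos [472.4 162.4 130.4] ang -2.1 tilt [ 0.001 -1.     0.001] q6 2.38 grip 53.3 F [ 0.9 -0.2 -0.4]
yaw units(ay total) -2.61
shift units [-1.779e-01  6.000e-04  6.218e-01] dist 485.1 rows 11.8 per row [-0.0148  0.      0.0518]
```

```bash
python3 plan.py 478.5 -323 130 -1.839
```

```text
t 25.32 pos [472.4 162.4 130.4] ang -2.1 tilt [ 0.001 -1.     0.001] q6 2.38 grip 53.3 F [ 0.9 -0.2 -0.4]
yaw units(ay total) -2.61
shift units [-1.794e-01  6.000e-04  6.219e-01] dist 485.5 rows 11.8 per row [-0.0149  0.      0.0518]
```

>>> play_rows:
  commands:
    - [0,-0.87,0,0,0,0,40]
    - [0,-0.87,0,0,0,0,40]
    - [0,-0.87,0,0,0,0,40]
    - [0,0,0,-0.0128,0,0.02,40]
    - [0,0,0,-0.0128,0,0.04,40]
    - [0,0,0,-0.0128,0,0.0515,40]
    - [0,0,0,-0.0128,0,0.0515,40]
    - [0,0,0,-0.0128,0,0.0515,40]
    - [0,0,0,-0.0128,0,0.0515,40]
    - [0,0,0,-0.0128,0,0.0515,40]
    - [0,0,0,-0.0128,0,0.0515,40]
    - [0,0,0,-0.0128,0,0.0515,40]

```text
time: 26.32
position: [471.3, -166.2, 129.7]
eef_rot: [0.094, 0.701, -0.701, -0.095]
contact_force: [1.3, 0.2, -2.0]
grip_width: 53.9
```

>>> play_rows:
  commands:
    - [0,0,0,-0.0128,0,0.0515,40]
    - [0,0,0,-0.0128,0,0.0515,40]
    - [0,0,0,-0.0128,0,0.05,40]
    - [0,0,0,-0.0128,0,0.03,40]
    - [0,0,0,-0.0128,0,0.0185,40]
    - [0,0,0,0,0,0,40]
    - [0,0,0,0,0,0,40]
    - [0,0,0,0,0,0,40]
    - [0,0,0,0,0,0,40]

```text
time: 27.07
position: [478.6, -321.9, 130.9]
eef_rot: [0.094, 0.701, -0.701, -0.095]
contact_force: [0.6, 1.1, 0.5]
grip_width: 53.7
```

```bash
python3 plan.py 478.5 -323 64 -1.839
```

```text
t 27.07 pos [ 478.6 -321.9  130.9] ang -1.838 tilt [ 0.001 -1.    -0.   ] q6 1.2 grip 53.7 F [0.6 1.1 0.5]
yaw units(ay total) 0.01
shift units [-0.0003  0.0892  0.0014] dist 66.9 rows 1.6 per row [-0.0001  0.0446  0.0007]
```

>>> play_rows:
  commands:
    - [0,0,0,0,0.02,0.0005,40]
    - [0,0,0,0,0.035,0,40]
    - [0,0,0,0,0.024,0,40]
    - [0,0,0,0,0.01,0,40]
    - [0,0,0,0,0,0,40]
    - [0,0,0,0,0,0,40]
    - [0,0,0,0,0,0,40]

```text
time: 27.65
position: [479.3, -323.4, 66.3]
eef_rot: [-0.095, -0.7, 0.701, 0.094]
contact_force: [-0.3, 0.1, -0.3]
grip_width: 53.5
```

```bash
python3 -c "
from h import *
shot('wrist','wc5.png')"; python3 plan.py 478.5 -323 44.1 -1.839
```

```text
t 27.7 pos [ 479.3 -323.5   66.3] ang -1.839 tilt [-0.002 -1.     0.001] q6 1.2 grip 53.6 F [ 0.3 -0.2 -1.5]
yaw units(ay total) 0.0
shift units [ 0.0012  0.0296 -0.0004] dist 22.3 rows 0.5 per row [ 0.0012  0.0296 -0.0004]
```

View pics/wc5.png

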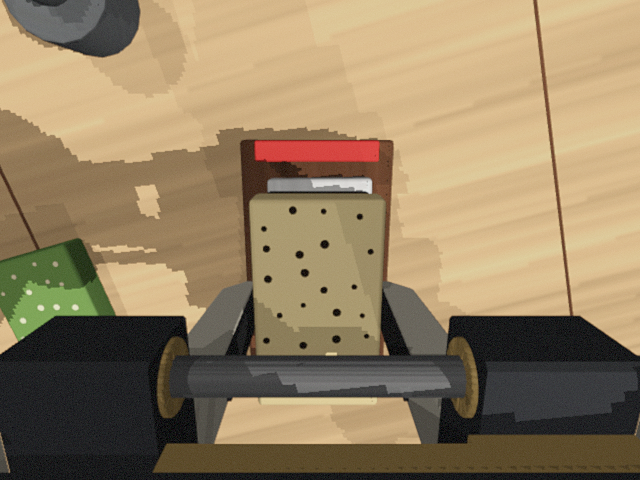

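>>> play_rows:
  commands:
    - [0,0,0,0,0.01,0,40]
    - [0,0,0,0,0.008,0,40]
    - [0,0,0,0,0.005,0,40]
    - [0,0,0,0,0.002,0,40]
    - [0,0,0,0,0,0,40]
    - [0,0,0,0,0,0,40]
    - [0,0,0,0,0,0,40]

```text
time: 28.28
position: [478.8, -323.3, 46.3]
eef_rot: [-0.095, -0.701, 0.701, 0.094]
contact_force: [0.3, 0.4, -0.8]
grip_width: 53.5
```

```bash
python3 plan.py 478.5 -323 44.1 -1.839
```

```text
t 28.28 pos [ 478.8 -323.3   46.3] ang -1.839 tilt [-0. -1.  0.] q6 1.2 grip 53.5 F [ 0.3  0.4 -0.8]
yaw units(ay total) 0.0
shift units [ 0.0005  0.0029 -0.0003] dist 2.2 rows 0.1 per row [ 0.0005  0.0029 -0.0003]
```

>>> play_rows:
  commands:
    - [0,0,0,0,0.002,0,40]
    - [0,0,0,0,0.0005,0,40]
    - [0,0,0,0,0,0,40]
    - [0,0,0,0,0,0,40]

```text
time: 28.62
position: [478.7, -323.3, 44.2]
eef_rot: [-0.095, -0.701, 0.701, 0.095]
contact_force: [0.3, -0.2, -1.8]
grip_width: 53.7
```

>>> play_rows:
  commands:
    - [0,0,0,0,0,0,72]
    - [0,0,0,0,0,0,72]
    - [0,0,0,0,0,0,72]
    - [0,0,0,0,0,0,72]
    - [0,0,0,0,0,0,72]
    - [0,0,0,0,-0.01,0,93]
    - [0,0,0,0,-0.03,0,93]
    - [0,0,0,0,-0.05,0,93]
    - [0,0,0,0,-0.05,0,93]
    - [0,0,0,0,-0.04,0,93]
    - [0,0,0,0,-0.03,0,93]

```text
time: 29.53
position: [479.0, -323.5, 205.8]
eef_rot: [-0.096, -0.7, 0.701, 0.094]
contact_force: [-0.1, 0.5, 0.8]
grip_width: 92.7
```

>>> play_rows:
  commands:
    - [0,0,0,0,0,0,93]
    - [0,0,0,0,0,0,93]
    - [0,0,0,0,0,0,93]

```text
time: 29.78
position: [478.5, -323.1, 201.1]
eef_rot: [0.094, 0.701, -0.701, -0.095]
contact_force: [-0.8, 0.2, -0.3]
grip_width: 92.8
```

```bash
python3 plan.py 622 -92 230 -2.17; python3 -c "
from h import *
p=shot('wrist')
cv2.imwrite('pics/wc6.png',cv2.resize(p['pixels'][125:315,240:390],None,fx=3,fy=3,interpolation=2))"
```

```text
t 29.78 pos [ 478.5 -323.1  201.1] ang -1.839 tilt [ 0.001 -1.    -0.   ] q6 1.2 grip 92.8 F [-0.8  0.2 -0.3]
yaw units(ay total) 3.31
shift units [ 0.0157 -0.0385 -0.3624] dist 273.6 rows 6.6 per row [ 0.0022 -0.0055 -0.0518]
```

View pics/wc6.png

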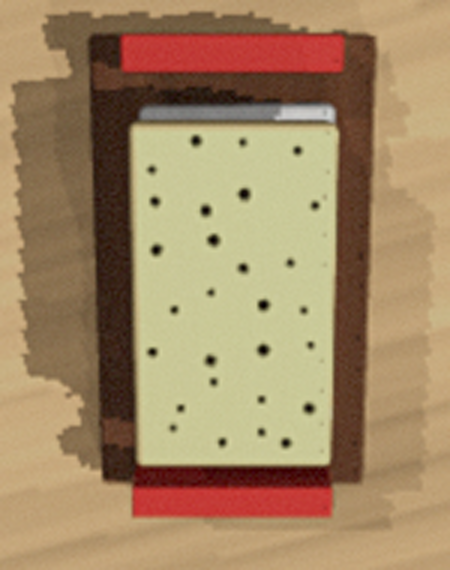

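```bash
python3 - <<'E'
from chk import *
s=arm.get_state(); p=shot('wrist'); E=ext(p,s); print(s['position'].round(1))
f(p,E,[[131,124],[338,124],[137,466],[330,466]],58,3,[240,125])
f(p,E,[[121,36],[344,36],[133,517],[332,517]],38,3,[240,125])
E
python3 plan.py 622 -92 230 -2.17
```

```text
[ 478.3 -323.   200.5]
[ 479.7 -325.1   58. ] 93.3 53.2 -0.271
[ 478.7 -324.5   38. ] 138.8 59.5 -0.268
t 29.88 pos [ 478.3 -323.   200.4] ang -1.839 tilt [ 0.002 -1.    -0.001] q6 1.2 grip 93.1 F [-0.4 -0.2 -0.2]
yaw units(ay total) 3.31
shift units [ 0.0155 -0.0395 -0.3624] dist 273.6 rows 6.6 per row [ 0.0022 -0.0056 -0.0518]
```

>>> play_rows:
  commands:
    - [0,0.83,0,0,0,0,93]
    - [0,0.83,0,0,0,0,93]
    - [0,0.83,0,0,0,0,93]
    - [0,0.82,0,0,0,0,93]
    - [0,0,0,0.0022,-0.0056,-0.0518,93]
    - [0,0,0,0.0022,-0.0056,-0.0518,93]
    - [0,0,0,0.0022,-0.0056,-0.0518,93]
    - [0,0,0,0.0022,-0.0056,-0.0518,93]
    - [0,0,0,0.0022,-0.0056,-0.0518,93]
    - [0,0,0,0.0022,-0.0056,-0.0518,93]
    - [0,0,0,0.0022,-0.0056,-0.0518,93]
    - [0,0,0,0,0,0,93]

```text
time: 30.88
position: [624.6, -87.2, 230.3]
eef_rot: [0.207, 0.676, -0.676, -0.208]
contact_force: [1.1, -0.7, -0.2]
grip_width: 93.2
```

>>> play_rows:
  commands:
    - [0,0,0,0,0,0,93]
    - [0,0,0,0,0,0,93]
    - [0,0,0,0,0,0,93]

```text
time: 31.13
position: [622.0, -93.1, 230.4]
eef_rot: [-0.209, -0.675, 0.676, 0.209]
contact_force: [-0.0, -0.3, -0.3]
grip_width: 93.1
```

```bash
sed -i 's/press_board=((100,54),20)/press_board=((100,54),24)/' meas.py; python3 wl.py press_board wd.png 622 -92 -.6;  python3 plan.py 622 -92 5 -2.17
```

```text
[([315.0, 208.9, 55.3, 108.9], 0.7)]
fit [ 6.23734e+02 -9.43910e+01 -5.99000e-01] -0.5985269562432793 iou 0.732
t 31.23 pos [622.  -93.3 230.9] ang -2.171 tilt [ 0. -1.  0.] q6 1.98 grip 93.0 F [ 0.4  0.6 -0.7]
yaw units(ay total) -0.01
shift units [ 0.0009  0.3011 -0.0014] dist 225.9 rows 5.5 per row [ 0.0002  0.0502 -0.0002]
```

View pics/wd.png

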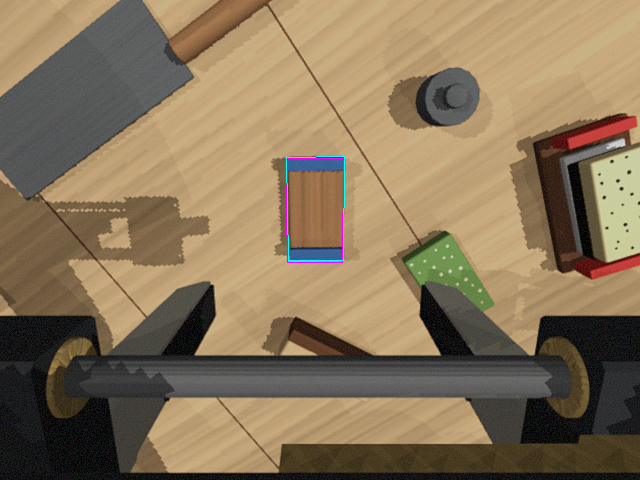

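```bash
python3 - <<'E'
from chk import *
s=arm.get_state(); p=shot('wrist'); E=ext(p,s); print(s['position'].round(1))
o=cv2.resize(p['pixels'][140:280,270:360],None,fx=4,fy=4,interpolation=2); cv2.imwrite('pics/wd1.png',o)
h=cv2.cvtColor(o,cv2.COLOR_BGR2HSV); m=((h[...,0]>95)&(h[...,0]<125)&(h[...,1]>110)).astype(np.uint8)
n,l,st,c=cv2.connectedComponentsWithStats(m)
B=[st[i][:4] for i in range(1,n) if st[i,4]>500]; print(B)
B.sort(key=lambda b:b[1]); a,b=B[0],B[-1]
f(p,E,[[a[0],a[1]],[a[0]+a[2],a[1]],[b[0],b[1]+b[3]],[b[0]+b[2],b[1]+b[3]]],24,4,[270,140])
E
python3 plan.py 622 -92 5 -2.17
```

```text
[622.  -93.3 230.9]
[array([ 68,  70, 229,  54], dtype=int32), array([ 79, 432, 214,  49], dtype=int32)]
[624.  -94.6  24. ] 99.6 52.9 -0.593
t 31.28 pos [622.1 -93.2 231. ] ang -2.171 tilt [ 0. -1.  0.] q6 1.98 grip 92.8 F [-0.4  0.2 -0.2]
yaw units(ay total) -0.01
shift units [ 0.001   0.3014 -0.0012] dist 226.0 rows 5.5 per row [ 0.0002  0.0502 -0.0002]
```

View pics/wd1.png

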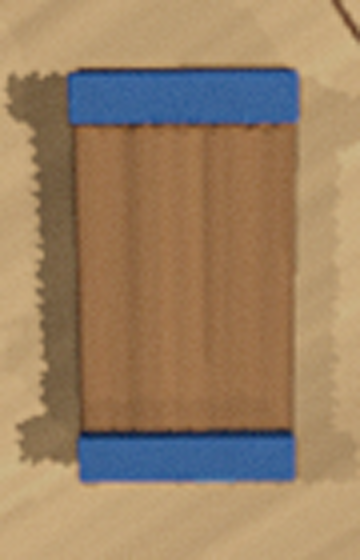

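```bash
python3 plan.py 624 -94.5 5 -2.168
```

```text
t 31.28 pos [622.1 -93.2 231. ] ang -2.171 tilt [ 0. -1.  0.] q6 1.98 grip 92.8 F [-0.4  0.2 -0.2]
yaw units(ay total) -0.03
shift units [-3.100e-03  3.014e-01  1.000e-04] dist 226.0 rows 5.5 per row [-0.0005  0.0502  0.    ]
```

>>> play_rows:
  commands:
    - [0,-0.03,0,-0.003,0.05,0,93]
    - [0,0,0,0,0.05,0,93]
    - [0,0,0,0,0.05,0,93]
    - [0,0,0,0,0.05,0,93]
    - [0,0,0,0,0.04,0,93]
    - [0,0,0,0,0.03,0,93]
    - [0,0,0,0,0.02,0,93]
    - [0,0,0,0,0,0,93]
    - [0,0,0,0,0,0,93]
    - [0,0,0,0,0,0,93]

```text
time: 32.12
position: [625.3, -93.8, 15.5]
eef_rot: [0.209, 0.676, -0.676, -0.207]
contact_force: [0.5, -0.7, 0.8]
grip_width: 93.0
```

```bash
python3 plan.py 624 -94.5 4 -2.168; python3 -c "
from h import *
shot('wrist','wd2.png')"
```

```text
t 32.12 pos [625.3 -93.8  15.5] ang -2.167 tilt [-0.002 -1.    -0.001] q6 1.98 grip 93.0 F [ 0.5 -0.7  0.8]
yaw units(ay total) 0.01
shift units [0.0009 0.0154 0.0017] dist 11.6 rows 0.3 per row [0.0009 0.0154 0.0017]
```

View pics/wd2.png

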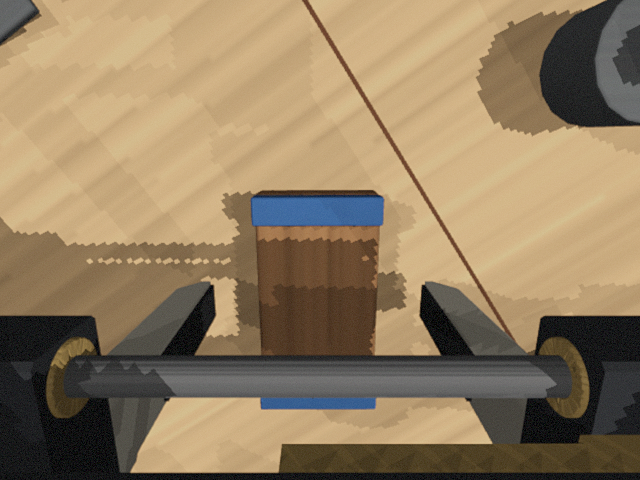

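Down about 11 mm and close.

>>> play_rows:
  commands:
    - [0,0,0,0,0.0125,0,93]
    - [0,0,0,0,0,0,93]
    - [0,0,0,0,0,0,40]
    - [0,0,0,0,0,0,40]
    - [0,0,0,0,0,0,40]
    - [0,0,0,0,0,0,40]
    - [0,0,0,0,0,0,40]
    - [0,0,0,0,0,0,40]
    - [0,0,0,0,0,0,40]
    - [0,0,0,0,0,0,40]
  newtons: 25

```text
time: 33.0
position: [624.4, -93.4, 4.3]
eef_rot: [0.208, 0.676, -0.676, -0.208]
contact_force: [0.0, -0.9, 0.0]
grip_width: 53.9
```

```bash
python3 plan.py 624 -94.5 4 -2.168
```

```text
t 33.0 pos [624.4 -93.4   4.3] ang -2.167 tilt [-0. -1. -0.] q6 1.98 grip 53.9 F [ 0.  -0.9  0. ]
yaw units(ay total) 0.01
shift units [-0.0003  0.0004  0.0015] dist 1.2 rows 0.0 per row [-0.0003  0.0004  0.0015]
```

>>> play_rows:
  commands:
    - [0,0,0,0,-0.02,0,40]
    - [0,0,0,0,-0.05,0,40]
    - [0,0,0,0,-0.05,0,40]
    - [0,0,0,0,-0.05,0,40]
    - [0,0,0,0,0,0,40]
    - [0,0,0,0,0,0,40]
    - [0,0,0,0,0,0,40]

```text
time: 33.58
position: [624.1, -93.4, 131.7]
eef_rot: [0.208, 0.676, -0.676, -0.208]
contact_force: [0.2, -0.1, -1.7]
grip_width: 53.9
```

```bash
python3 -c "
from h import *
shot('wrist','wd3.png')"; python3 plan.py 479 -323 135 -1.839
```

```text
t 33.63 pos [623.8 -93.3 130.8] ang -2.167 tilt [ 0.001 -1.     0.001] q6 1.98 grip 53.9 F [-0.2  0.5 -1.8]
yaw units(ay total) -3.28
shift units [ 0.105  -0.0057  0.3464] dist 271.5 rows 6.6 per row [ 0.015  -0.0008  0.0495]
```

View pics/wd3.png

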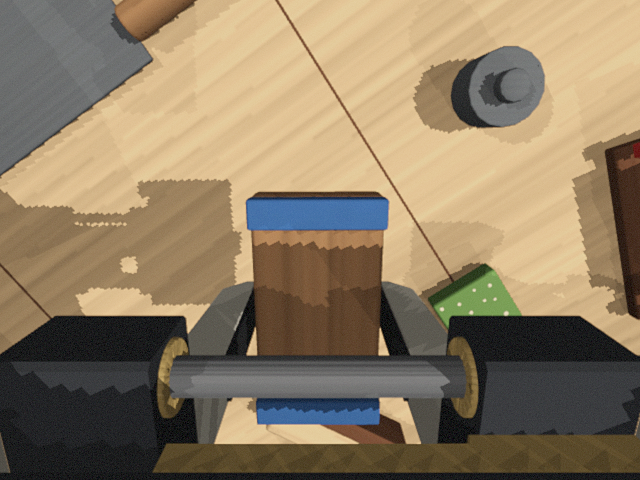

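```bash
python3 held.py -19.7 248 198 388 198 317 424
```

```text
[-50.3 -19.7 -24.7]
[-50.3 -19.7  27.3]
[ 49.3 -19.7   0.9]
```

>>> play_rows:
  commands:
    - [0,-0.82,0,0,0,0,40]
    - [0,-0.82,0,0,0,0,40]
    - [0,-0.82,0,0,0,0,40]
    - [0,-0.82,0,0,0,0,40]
    - [0,0,0,0.0116,0,0.02,40]
    - [0,0,0,0.0116,0,0.04,40]
    - [0,0,0,0.0116,0,0.05,40]
    - [0,0,0,0.0116,0,0.05,40]
    - [0,0,0,0.0116,0,0.05,40]
    - [0,0,0,0.0116,0,0.05,40]
    - [0,0,0,0.0116,0,0.045,40]
    - [0,0,0,0.0116,0,0.025,40]

```text
time: 34.68
position: [489.1, -316.3, 130.5]
eef_rot: [0.095, 0.701, -0.701, -0.096]
contact_force: [0.3, 1.1, -0.7]
grip_width: 53.5
```

>>> play_rows:
  commands:
    - [0,0,0,0.0116,0,0.0165,40]
    - [0,0,0,0,0,0,40]
    - [0,0,0,0,0,0,40]
    - [0,0,0,0,0,0,40]
    - [0,0,0,0,0,0,40]

```text
time: 35.1
position: [480.4, -322.6, 131.4]
eef_rot: [0.094, 0.701, -0.701, -0.095]
contact_force: [0.2, 0.2, -0.9]
grip_width: 53.5
```

```bash
python3 plan.py 479.5 -323.3 82 -1.839
```

```text
t 35.1 pos [ 480.4 -322.6  131.4] ang -1.839 tilt [ 0. -1. -0.] q6 1.2 grip 53.5 F [ 0.2  0.2 -0.9]
yaw units(ay total) 0.0
shift units [0.0008 0.0658 0.0012] dist 49.4 rows 1.2 per row [0.0004 0.0329 0.0006]
```

>>> play_rows:
  commands:
    - [0,0,0,0,0.018,0.0005,40]
    - [0,0,0,0,0.025,0,40]
    - [0,0,0,0,0.016,0,40]
    - [0,0,0,0,0.006,0,40]
    - [0,0,0,0,0,0,40]
    - [0,0,0,0,0,0,40]
    - [0,0,0,0,0,0,40]

```text
time: 35.68
position: [480.3, -323.8, 83.8]
eef_rot: [-0.095, -0.701, 0.701, 0.094]
contact_force: [-0.3, -0.6, -0.4]
grip_width: 53.6
```

```bash
python3 -c "
from h import *
shot('wrist','wd5.png')"; python3 plan.py 479.5 -323.3 62.3 -1.839
```

```text
t 35.73 pos [ 480.3 -323.8   83.9] ang -1.839 tilt [-0.001 -1.     0.   ] q6 1.2 grip 53.4 F [-0.5 -0.4 -0.4]
yaw units(ay total) 0.0
shift units [ 0.0012  0.0288 -0.0004] dist 21.6 rows 0.5 per row [ 0.0012  0.0288 -0.0004]
```

View pics/wd5.png

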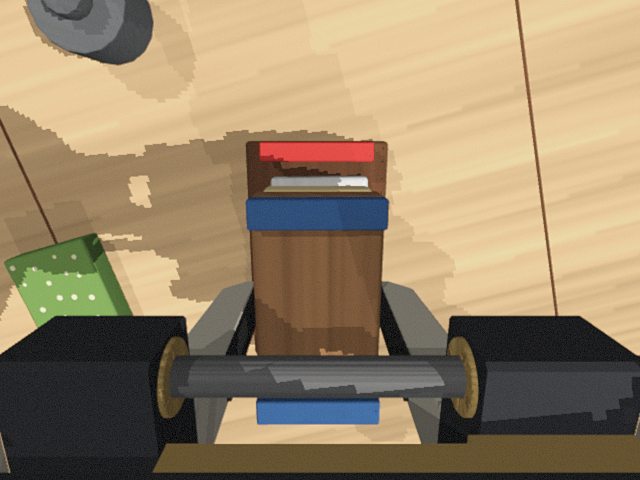

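>>> play_rows:
  commands:
    - [0,0,0,0.001,0.01,0,40]
    - [0,0,0,0,0.008,0,40]
    - [0,0,0,0,0.005,0,40]
    - [0,0,0,0,0.002,0,40]
    - [0,0,0,0,0,0,40]
    - [0,0,0,0,0,0,40]
    - [0,0,0,0,0,0,40]

```text
time: 36.32
position: [479.3, -323.5, 64.5]
eef_rot: [-0.095, -0.701, 0.701, 0.094]
contact_force: [0.5, 0.2, -0.3]
grip_width: 53.5
```

```bash
python3 plan.py 479.5 -323.3 62.3 -1.839
```

```text
t 36.32 pos [ 479.3 -323.5   64.5] ang -1.839 tilt [-0. -1.  0.] q6 1.2 grip 53.5 F [ 0.5  0.2 -0.3]
yaw units(ay total) 0.0
shift units [-0.0002  0.0029 -0.0003] dist 2.2 rows 0.1 per row [-0.0002  0.0029 -0.0003]
```

>>> play_rows:
  commands:
    - [0,0,0,0,0.002,0,40]
    - [0,0,0,0,0.0005,0,40]
    - [0,0,0,0,0,0,40]
    - [0,0,0,0,0,0,40]

```text
time: 36.65
position: [479.2, -323.4, 62.4]
eef_rot: [-0.095, -0.701, 0.701, 0.095]
contact_force: [0.5, -0.0, -0.9]
grip_width: 53.8
```

>>> play_rows:
  commands:
    - [0,0,0,0,0,0,72]
    - [0,0,0,0,0,0,72]
    - [0,0,0,0,0,0,72]
    - [0,0,0,0,0,0,72]
    - [0,0,0,0,0,0,72]
    - [0,0,0,0,-0.01,0,93]
    - [0,0,0,0,-0.03,0,93]
    - [0,0,0,0,-0.05,0,93]
    - [0,0,0,0,-0.05,0,93]
    - [0,0,0,0,-0.04,0,93]
    - [0,0,0,0,-0.02,0,93]

```text
time: 37.57
position: [479.8, -323.9, 217.5]
eef_rot: [-0.096, -0.7, 0.702, 0.093]
contact_force: [1.0, -0.4, 0.5]
grip_width: 92.8
```

>>> play_rows:
  commands:
    - [0,0,0,0,0,0,93]
    - [0,0,0,0,0,0,93]
    - [0,0,0,0,0,0,93]

```text
time: 37.82
position: [478.8, -323.1, 210.7]
eef_rot: [0.094, 0.701, -0.7, -0.095]
contact_force: [-0.9, -0.1, -0.1]
grip_width: 93.0
```

```bash
python3 plan.py 640 -248 230 -1.839; python3 -c "
from h import *
p=shot('wrist')
cv2.imwrite('pics/wd6.png',p['pixels'])
cv2.imwrite('pics/wd6b.png',cv2.resize(p['pixels'][125:315,240:390],None,fx=3,fy=3,interpolation=2))
print(arm.look_for('iron_weight',p)[:1], ext(p,arm.get_state()).round(2).tolist())
r=arm.look_for('iron_weight',p)
if r: print(ray(p,ext(p,arm.get_state()),r[0]['box'][:2],20))
"
```

```text
t 37.82 pos [ 478.8 -323.1  210.7] ang -1.839 tilt [ 0.002 -1.    -0.001] q6 1.2 grip 93.0 F [-0.9 -0.1 -0.1]
yaw units(ay total) 0.0
shift units [-0.1807 -0.0257 -0.1536] dist 178.9 rows 4.3 per row [-0.0361 -0.0051 -0.0307]
[{'box': [176.7, 55.5, 72.0, 65.4], 'conf': 0.86}] [[-0.26, -0.93, -0.26, 549.53], [-0.96, 0.26, 0.07, -343.69], [0.0, 0.27, -0.96, 376.2], [0.0, 0.0, 0.0, 1.0]]
[[ 639.12478733 -248.03817028   20.        ]]
```

View pics/wd6b.png

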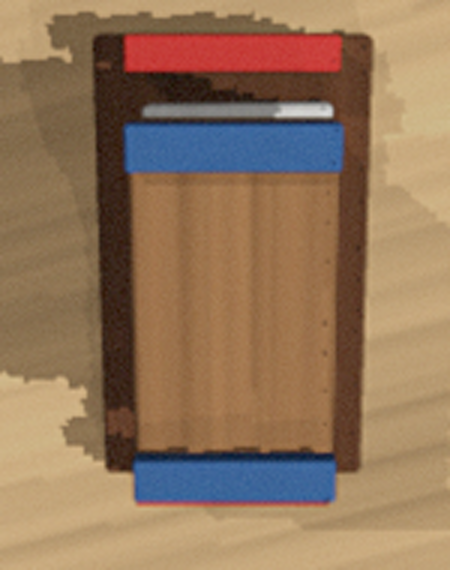

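View pics/wd6.png

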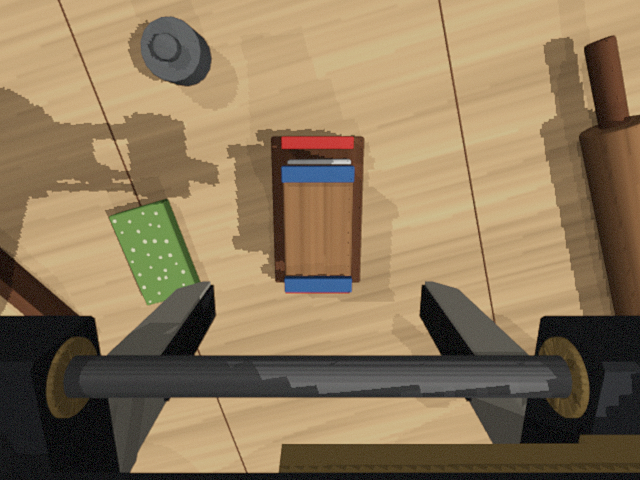

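```bash
python3 - <<'E'
from chk import *
s=arm.get_state(); p=shot('wrist'); E=ext(p,s); print(s['position'].round(1))
f(p,E,[[125,123],[343,123],[135,502],[335,502]],82,3,[240,125])
E
python3 plan.py 640 -248 230 -1.839
```

```text
[ 478.8 -323.2  210.7]
[ 478.4 -324.9   82. ] 99.6 53.3 -0.265
t 38.02 pos [ 478.9 -323.2  211. ] ang -1.839 tilt [ 0.002 -1.    -0.001] q6 1.2 grip 92.9 F [ 0.5 -0.5  0.7]
yaw units(ay total) -0.0
shift units [-0.1805 -0.0253 -0.1536] dist 178.8 rows 4.3 per row [-0.0361 -0.0051 -0.0307]
```

>>> play_rows:
  commands:
    - [0,0,0,-0.0361,-0.0051,-0.0307,93]
    - [0,0,0,-0.0361,-0.0051,-0.0307,93]
    - [0,0,0,-0.0361,-0.0051,-0.0307,93]
    - [0,0,0,-0.0361,-0.0051,-0.0307,93]
    - [0,0,0,-0.0361,-0.0051,-0.0307,93]
    - [0,0,0,0,0,0,93]
    - [0,0,0,0,0,0,93]
    - [0,0,0,0,0,0,93]

```text
time: 38.68
position: [639.9, -248.3, 230.6]
eef_rot: [0.094, 0.701, -0.701, -0.095]
contact_force: [0.5, 0.1, -0.0]
grip_width: 92.9
```

Run:
```python
from h import *
s=arm.get_state(); p=shot('wrist'); E=ext(p,s); print(s['position'].round(1),s['eef_rot'])
r=arm.look_for('iron_weight',p); print(r[:1])
cv2.imwrite('pics/we1b.png',cv2.resize(p['pixels'][150:270,250:390],None,fx=4,fy=4,interpolation=2))
```

```text
[ 639.9 -248.3  230.6] [ 0.09394601  0.70083564 -0.70070842 -0.09492767]
[{'box': [315.9, 215.3, 53.1, 54.3], 'conf': 0.66}]
```

View pics/we1b.png

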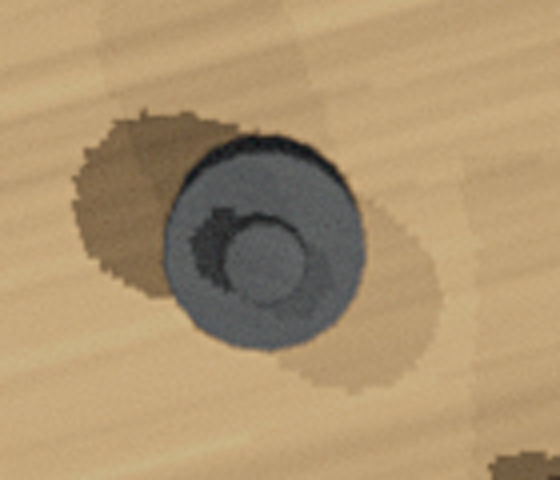

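```bash
python3 - <<'E'
from h import *
s=arm.get_state(); p=shot('wrist'); E=ext(p,s)
o=np.array([250,150])
print(ray(p,E,(np.array([[265,249],[165,249],[365,249]])+.5)/4+o-.5,36),ray(p,E,(np.array([[265,262]])+.5)/4+o-.5,48))
E
python3 plan.py 639 -249 14 -1.839
```

```text
[[ 641.85988429 -249.76257539   36.        ]
 [ 648.02113889 -227.41646278   36.        ]
 [ 635.69733178 -272.11339538   36.        ]] [[ 641.26119387 -249.61745648   48.        ]]
t 38.83 pos [ 639.4 -248.9  231.5] ang -1.84 tilt [ 0. -1.  0.] q6 1.43 grip 93.0 F [-0.5  0.1 -0.3]
yaw units(ay total) -0.01
shift units [5.0e-04 2.9e-01 2.0e-04] dist 217.5 rows 5.3 per row [0.0001 0.0483 0.    ]
```

```bash
python3 plan.py 641.5 -249.5 8 -1.839
```

```text
t 38.83 pos [ 639.4 -248.9  231.5] ang -1.84 tilt [ 0. -1.  0.] q6 1.43 grip 93.0 F [-0.5  0.1 -0.3]
yaw units(ay total) -0.01
shift units [-0.0029  0.298   0.    ] dist 223.5 rows 5.4 per row [-0.0005  0.0497  0.    ]
```

>>> play_rows:
  commands:
    - [0,0,0,-0.0028,0.05,0,93]
    - [0,0,0,0,0.05,0,93]
    - [0,0,0,0,0.05,0,93]
    - [0,0,0,0,0.05,0,93]
    - [0,0,0,0,0.035,0,93]
    - [0,0,0,0,0.02,0,93]
    - [0,0,0,0,0.01,0,93]
    - [0,0,0,0,0,0,93]
    - [0,0,0,0,0,0,93]
    - [0,0,0,0,0,0,93]

```text
time: 39.67
position: [643.2, -249.4, 35.1]
eef_rot: [-0.096, -0.7, 0.701, 0.094]
contact_force: [-0.5, 0.0, 0.4]
grip_width: 93.0
```

```bash
python3 plan.py 641.5 -249.5 8 -1.839; python3 -c "
from h import *
shot('wrist','we2.png')"
```

```text
t 39.67 pos [ 643.2 -249.4   35.1] ang -1.839 tilt [-0.003 -1.     0.   ] q6 1.43 grip 93.0 F [-0.5  0.   0.4]
yaw units(ay total) -0.0
shift units [0.0021 0.0361 0.0008] dist 27.1 rows 0.7 per row [0.0021 0.0361 0.0008]
```

View pics/we2.png

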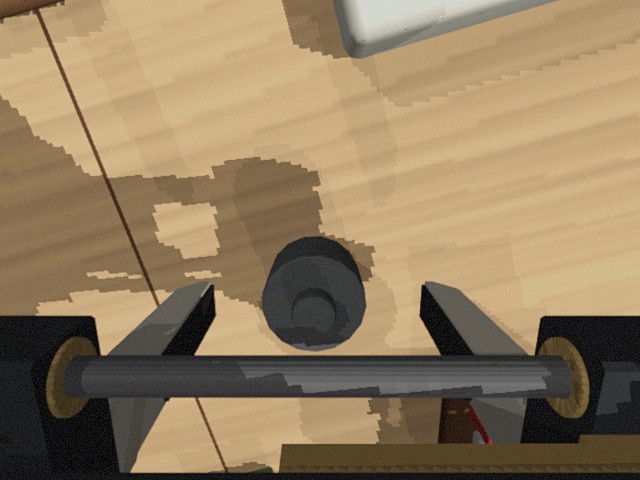

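```bash
python3 held.py -1 315 302; python3 held.py -13 315 311;python3 plan.py 641.5 -249.5 8 -1.839
```

```text
[ 0.2 -1.   0.2]
[ -1.  -13.    0.2]
t 39.82 pos [ 642.9 -249.1   34.3] ang -1.839 tilt [-0.002 -1.     0.   ] q6 1.43 grip 92.8 F [-0.3  0.5  0.3]
yaw units(ay total) 0.0
shift units [0.0016 0.035  0.001 ] dist 26.3 rows 0.6 per row [0.0016 0.035  0.001 ]
```

Centred. Lower and grip harder for the 550 g.

>>> play_rows:
  commands:
    - [0,0,0,0,0.018,0,93]
    - [0,0,0,0,0.012,0,93]
    - [0,0,0,0,0.003,0,93]
    - [0,0,0,0,0,0,35]
    - [0,0,0,0,0,0,35]
    - [0,0,0,0,0,0,35]
    - [0,0,0,0,0,0,35]
    - [0,0,0,0,0,0,35]
    - [0,0,0,0,0,0,35]
    - [0,0,0,0,0,0,35]
    - [0,0,0,0,0,0,35]
    - [0,0,0,0,0,0,35]
  newtons: 45

```text
time: 40.82
position: [642.4, -248.7, 8.2]
eef_rot: [0.095, 0.701, -0.701, -0.094]
contact_force: [-1.0, 1.4, 2.2]
grip_width: 47.3
```

```bash
python3 plan.py 641.5 -249.5 8 -1.839
```

```text
t 40.82 pos [ 642.4 -248.7    8.2] ang -1.839 tilt [-0. -1. -0.] q6 1.43 grip 47.3 F [-1.   1.4  2.2]
yaw units(ay total) 0.0
shift units [0.0009 0.0002 0.0013] dist 1.2 rows 0.0 per row [0.0009 0.0002 0.0013]
```

>>> play_rows:
  commands:
    - [0,0,0,0,-0.02,0,35]
    - [0,0,0,0,-0.04,0,35]
    - [0,0,0,0,-0.05,0,35]
    - [0,0,0,0,-0.05,0,35]
    - [0,0,0,0,-0.04,0,35]
    - [0,0,0,0,-0.02,0,35]
    - [0,0,0,0,0,0,35]
    - [0,0,0,0,0,0,35]
    - [0,0,0,0,0,0,35]

```text
time: 41.57
position: [641.5, -248.6, 170.1]
eef_rot: [0.093, 0.701, -0.7, -0.096]
contact_force: [0.4, 0.0, -5.3]
grip_width: 47.2
```

```bash
python3 -c "
from h import *
shot('wrist','we3.png')"; python3 plan.py 478.9 -323.7 160 -1.839
```

```text
t 41.62 pos [ 641.4 -248.5  169.9] ang -1.839 tilt [ 0.004 -1.    -0.001] q6 1.43 grip 47.2 F [ 0.   0.  -5.6]
yaw units(ay total) -0.0
shift units [0.1824 0.0133 0.1541] dist 179.3 rows 4.3 per row [0.0365 0.0027 0.0308]
```

View pics/we3.png

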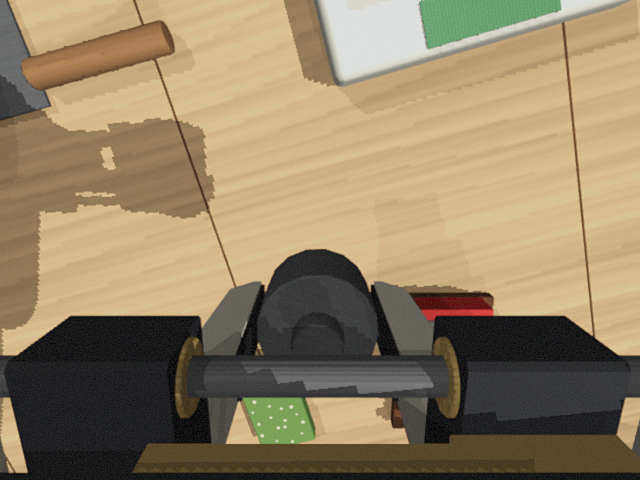

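>>> play_rows:
  commands:
    - [0,0,0,0.018,0,0.0154,35]
    - [0,0,0,0.03,0,0.0255,35]
    - [0,0,0,0.036,0,0.031,35]
    - [0,0,0,0.036,0,0.031,35]
    - [0,0,0,0.03,0,0.0255,35]
    - [0,0,0,0.022,0,0.0175,35]
    - [0,0,0,0.0104,0,0.0082,35]
    - [0,0,0,0,0.01,0,35]
    - [0,0,0,0,0,0,35]
    - [0,0,0,0,0,0,35]
    - [0,0,0,0,0,0,35]

```text
time: 42.53
position: [480.4, -323.5, 164.8]
eef_rot: [0.094, 0.701, -0.701, -0.094]
contact_force: [-0.1, -0.1, -5.1]
grip_width: 47.4
```

```bash
python3 plan.py 478.9 -323.7 102 -1.839
```

```text
t 42.53 pos [ 480.4 -323.5  164.8] ang -1.838 tilt [ 0.001 -1.    -0.001] q6 1.2 grip 47.4 F [-0.1 -0.1 -5.1]
yaw units(ay total) 0.01
shift units [0.0019 0.0838 0.0008] dist 62.8 rows 1.5 per row [0.001  0.0419 0.0004]
```

>>> play_rows:
  commands:
    - [0,0,0,0.0015,0.02,0.0005,35]
    - [0,0,0,0,0.03,0,35]
    - [0,0,0,0,0.022,0,35]
    - [0,0,0,0,0.01,0,35]
    - [0,0,0,0,0,0,35]
    - [0,0,0,0,0,0,35]
    - [0,0,0,0,0,0,35]

```text
time: 43.12
position: [479.1, -324.3, 105.0]
eef_rot: [-0.095, -0.701, 0.701, 0.094]
contact_force: [-0.1, -0.3, -3.7]
grip_width: 47.2
```

```bash
python3 -c "
from h import *
shot('wrist','we4.png')"; python3 plan.py 478.9 -323.7 82.2 -1.839
```

```text
t 43.17 pos [ 479.1 -324.4  105.2] ang -1.839 tilt [-0.002 -1.     0.001] q6 1.2 grip 47.2 F [-0.2 -0.4 -4.3]
yaw units(ay total) 0.0
shift units [ 0.0005  0.0306 -0.0009] dist 23.0 rows 0.6 per row [ 0.0005  0.0306 -0.0009]
```

View pics/we4.png

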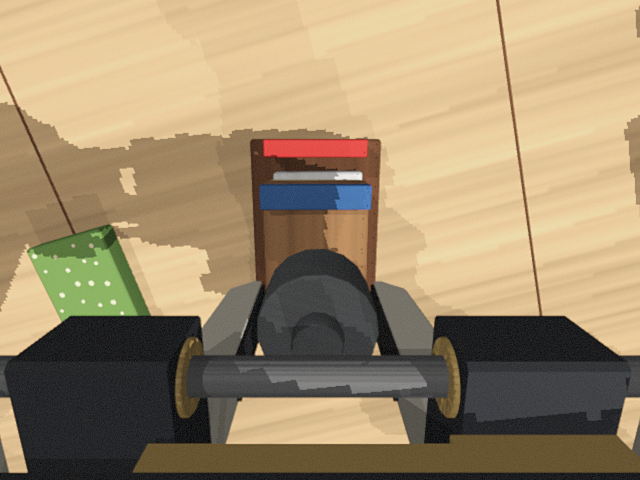

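>>> play_rows:
  commands:
    - [0,0,0,0,0.01,0,35]
    - [0,0,0,0,0.008,0,35]
    - [0,0,0,0,0.005,0,35]
    - [0,0,0,0,0.002,0,35]
    - [0,0,0,0,0,0,35]
    - [0,0,0,0,0,0,35]
    - [0,0,0,0,0,0,35]
    - [0,0,0,0,0,0,35]

```text
time: 43.83
position: [478.7, -324.2, 85.5]
eef_rot: [-0.095, -0.701, 0.701, 0.094]
contact_force: [-0.1, -0.0, -4.9]
grip_width: 47.4
```

```bash
python3 plan.py 478.9 -323.7 82.2 -1.839
```

```text
t 43.83 pos [ 478.7 -324.2   85.5] ang -1.839 tilt [-0. -1.  0.] q6 1.2 grip 47.4 F [-0.1 -0.  -4.9]
yaw units(ay total) -0.0
shift units [-0.0001  0.0044 -0.0007] dist 3.4 rows 0.1 per row [-0.0001  0.0044 -0.0007]
```

>>> play_rows:
  commands:
    - [0,0,0,0,0.002,0,35]
    - [0,0,0,0,0.0015,0,35]
    - [0,0,0,0,0.0005,0,35]
    - [0,0,0,0,0,0,35]
    - [0,0,0,0,0,0,35]

```text
time: 44.25
position: [478.5, -324.1, 82.2]
eef_rot: [0.095, 0.701, -0.701, -0.095]
contact_force: [-0.2, -0.0, -5.3]
grip_width: 47.3
```

>>> play_rows:
  commands:
    - [0,0,0,0,0.0008,0,35]
    - [0,0,0,0,0,0,35]
    - [0,0,0,0,0,0,35]

```text
time: 44.5
position: [478.6, -324.1, 82.1]
eef_rot: [-0.095, -0.701, 0.701, 0.094]
contact_force: [-3.4, 3.3, 4.2]
grip_width: 47.2
```

Contact shows in the force reading (-5 → +4 N). Release.

>>> play_rows:
  commands:
    - [0,0,0,0,0,0,70]
    - [0,0,0,0,0,0,70]
    - [0,0,0,0,0,0,70]
    - [0,0,0,0,0,0,70]
    - [0,0,0,0,0,0,70]
    - [0,0,0,0,0,0,70]
    - [0,0,0,0,-0.01,0,80]
    - [0,0,0,0,-0.03,0,80]
    - [0,0,0,0,-0.05,0,80]
    - [0,0,0,0,-0.05,0,80]
    - [0,0,0,0,-0.04,0,80]
    - [0,0,0,0,-0.01,0,80]

```text
time: 45.5
position: [479.5, -324.8, 230.6]
eef_rot: [-0.097, -0.7, 0.702, 0.092]
contact_force: [0.3, -0.7, 0.5]
grip_width: 80.1
```

>>> play_rows:
  commands:
    - [0,0,0,0,0,0,80]
    - [0,0,0,0,0,0,80]
    - [0,0,0,0,0,0,80]

```text
time: 45.75
position: [478.1, -323.8, 222.4]
eef_rot: [0.094, 0.701, -0.7, -0.095]
contact_force: [0.5, -0.6, -0.7]
grip_width: 79.8
```

Run:
```python
from h import *
s=arm.get_state(); print(s['position'].round(1)); p=shot('wrist','we6.png'); E=ext(p,s)
a=shot('side'); np.savez('we6.npz',E=E)
cv2.imwrite('pics/we6b.png',np.hstack([cv2.resize(p['pixels'][110:320,230:390],None,fx=2.5,fy=2.5,interpolation=2),cv2.resize(a['pixels'][120:250,320:420],None,fx=4,fy=525/130,interpolation=2)]))
```

```text
[ 478.1 -323.8  222.4]
```

View pics/we6b.png

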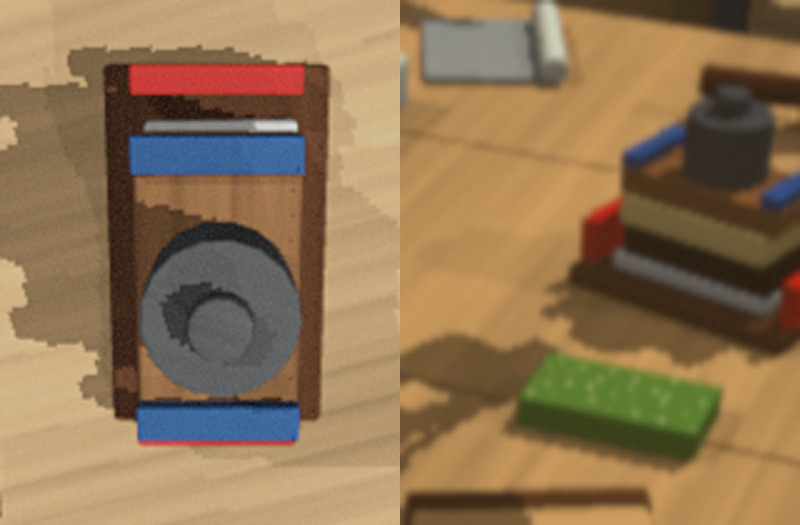

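Run:
```python
from chk import *
s=arm.get_state(); p=shot('wrist'); E=ext(p,s)
o=np.array([230,110]); print('weight',ray(p,E,(np.array([[220,317]])+.5)/2.5+o-.5,110)[0])
f(p,E,[[130,136],[305,136],[138,443],[299,443]],82,2.5,[230,110])
t=shot('top','top9.png')
for n in('green_slab','sesame_jar','guide_block'): print(n,[np.round(x['box']).tolist() for x in arm.look_for(n,t)[:1]])
print(arm.get_state()['contact_force'])
```

```text
weight [ 478.16990795 -325.5167868   110.        ]
[ 477.9 -324.8   82. ] 100.2 53.3 -0.265
green_slab [[413.0, 270.0, 34.0, 48.0]]
sesame_jar [[156.0, 277.0, 42.0, 32.0]]
guide_block [[334.0, 270.0, 46.0, 62.0]]
[-0.23559476  0.28162184 -0.45683854]
```

All checks agree with the stand's centre at about (479, -324.4); bystanders have not moved. Handing in.

```bash
python3 -c "
from bench import arm
print(arm.finish_job(), arm.get_state()['time'])"
```

```text
the job is handed in; nothing more can be done
the job is handed in; nothing more can be done
```

I built the stack on the press stand bottom up (plate, black slab, pale slab, board with cleats up, weight) and handed the job in at about 46 s of robot time. `finish_job()` gives no verdict, so the checks below are my own camera measurements.

- **Position:** each piece was measured in the wrist camera after release, against the stand's centre at about (479, -324.4) mm. The limits are 12 mm for the flat pieces and 15 mm for the weight.

| Piece | Offset from centre |
|---|---|
| Plate | about 2 mm |
| Black slab | about 3 mm |
| Pale slab | about 1 mm |
| Board | about 1 mm |
| Weight | about 1.5 mm |

- **Angle:** all flat pieces were within about 0.02 rad of the stand's length; the limit is 0.2.
- **Order and level:** the final side view shows the right order, level, with the weight between the cleats. I judged the level only by eye. I took no separate height readings; the gripper heights at release matched the expected stack heights.
- **Bystanders:** the green slab, jar and guide block show in the top view within about 2 pixels of where they started, which is within the detector's own error.
- **Robot:** the gripper was clear of the stack, about 220 mm above the table, when I handed in.

**Disagreements:**
- The first top-camera positions were 2–7 mm off the wrist-camera ones, so I worked from the wrist camera.
- Reading where a held slab sat in the fingers was about 2–3 mm off from where it landed. That explains the black slab's offset, and I corrected for it on the later pieces.

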